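Put the paint mill back together after washing

ROBOT

A 6-joint arm with a two-finger parallel gripper is mounted at the origin on the work surface. World frame = base frame: x ahead of the robot, y to its left, z up, the work surface at z = 0. Lengths are in m, angles in rad, forces in N, time in s.
With the tool pointing down it reaches from about 0.225 to 0.875 m from the base axis. Payload 3.4 kg.
Tool frame: the origin (TCP) lies midway between the tips of the shut fingers; the grasp point (between the pads) lies 19 mm behind it (manip.pinch_z is the z of the grasp point in the tool frame, in m); z points along the fingers, x is the direction in which the jaws open and shut, and the axes are right-handed (so a half turn about z gives the same grasp; the last joint's range is limited). The gripper opens to 85 mm and grips with 20 to 120 N. Pads are 22 mm wide; open, the fingers measure 114 mm over their backs; the gripper's body (76 mm by 85 mm) begins 54 mm behind the grasp point. The pads swing forward as they close: fully open they stand 13 mm farther back than shut.
Start: joints at [-0.121, 0.276, 1.505, -0, 1.361, -0.121], TCP at [0.575, -0, 0.231] pointing down, gripper open.
Joint ranges: [-2.89, 2.89], [-0.75, 2.08], [0.22, 2.7], [-1.18, 4.32], [0.11, 2.71], [-2.7, 2.7]. Speed limits (rad/s): [2.57, 2.57, 3.14, 3.14, 3.14, 3.14].

INTERFACE

Orientations are given as a unit quaternion [w, x, y, z].
In Python, from rig import manip gives the robot as it stands. The module is installed in compiled form; this text tells all that it offers.
- The arm moves only by the tool drive_tool, never from a script. Its argument "steps" is a list of rows, each a list of 5 numbers: the shift along the tool's x, y, z in mm, then the turn about the tool's z in rad, then the gripper command: -1 is shut, 1 is fully open, values between are in proportion. A call has 1 to 5 rows; each row is the pose to reach, as a shift and turn from the pose measured when the call began, along the tool's axes at that moment; what a row does not reach only later rows make up. A row lasts 1/10 s, in which the tool goes at most 50 mm and 8.59 degrees, less where a joint would pass 70% of its speed; a pose out of reach is approached as far as the arm can. A call with a gripper value outside its range is refused whole. The fingers move at their own pace and stop on an object; "squeeze" is the grip in N (left out, the last holds). Time passes only in rows, so rows that repeat a pose let the fingers close. It gives the time, the measured TCP pose, the force and the opening at its end, in the units of the state.
- manip.get_state(): the state, without advancing time (a new reading comes with each control period).
- manip.get_image(name): name is "scene" or "side" or "wrist"; returns the picture (480x640x3 uint8, blue, green, red); there is no depth.
- manip.get_calibration(name): a dict with "camera_matrix" (3x3 intrinsics, pixels), "distortion" ([k1, k2, p1, p2, k3] as OpenCV has them; the pictures are not rectified), "rvec" (rotation vector, rad) and "tvec" (3), from world to camera coordinates, as OpenCV has them. Camera axes: x right, y down, z forward; pixel columns grow to the right and rows downward; lengths in m; the calibration is good to about 2 mm. A picture is of the moment at which its call begins: read the wrist's pose just before it. get_calibration takes no time and is no camera call; for the wrist camera it gives the pose at the moment of the call.
- manip.sign_off(): hands the job in, once; it reports no verdict.
Trained networks look in the newest picture that a camera, given by its name, has taken for a name from the list of things; names that differ only in an ending like _2 or _b are one class to them, and where a whole thing is asked for, a point or a joint stands for the part that bears it (a point fixed in the world has none). Each returns a list of dicts, best first, with "conf" (0 to 1); they miss things now and then, are a little off and sometimes report something else, mostly with a low value. They report only what shows in the picture. A call takes as long as a camera call. They do not tell look-alikes from the thing itself.
- manip.masks_of(camera, name): "pixels" (480x640 bool, what is visible of it) and "location" ([column, row] in pixels, amid what is visible of it).
The state is a dict: "clock": time; "qpos": joint angles; "qd": joint speeds; "effort": joint torques, N m; "position": TCP position; "ee_rot": TCP orientation; "contact_force": force on the tool from outside, world axes, zero at the start; "moment": the same for the moment, N m; "width": finger opening in m.
Only numpy, scipy, OpenCV 4.12 (cv2) and the standard library are available. Lean on these libraries where they do the work, as an engineer would, in place of code of your own. Each camera call takes 0.05 s, during which the arm holds its last target.

TASK

Put the washed paint mill back together: set the white grinding cone fully home in its tapered seat in the mill, lift it about a centimetre to be sure that it has not wedged, and let it back home. Then turn the feed cup until its four flange holes line up with the four studs, slide it down flush on the mill's face, and last put the black lid on the cup; I will do up the wing nuts myself. Set every part down rather than dropping it, and leave everything else on the table where it is.

Things in the scene. Friction and masses are not known exactly. Their poses are not given: they have to be found in the camera images.
- mill: the green paint mill, fixed to the bench; origin on the table under the axis of its upright grinding head. Base plate 315 by 170 mm, motor (90 mm thick) lying on its +x side, chute and catch jar on its -x side, both below the head's top face. The head's top face has a conical seat in its middle: 25 degrees half angle, 33 mm radius at the mouth, narrowing downwards, 41 mm deep
- mill_face (a point): centre of the head's round steel top face, 124 mm across, 120 mm above the table; z up along the head's axis. Four dark studs, 8 mm thick with pointed tips, stand 18 mm proud of the face, 46 mm from the axis, on this point's +x, +y, -x and -y
- cone_mid (a point): loose white grinding cone, 82 mm tall, standing on its small end: a taper 32 mm high (radius 17 mm below, 32 mm above), then a round stem 20 mm thick, 50 mm high, to hold it by. Site on its axis 41 mm above its underside, z up. Home in the seat, at any yaw, this point is 6 mm above mill_face and the stem reaches 47 mm above the face. It centres itself. About 0.4 kg
- feed_cup_mid (a point): loose aluminium feed cup, 88 mm high: flange 120 mm across, 8 mm thick, below; four 11 mm through holes 46 mm from the axis on this point's +x, +y, -x, -y (any quarter turn fits); straight cup 58 mm outside (60 at the 4 mm rim bead), 50 mm inside, open at both ends. Site on its axis 44 mm above its underside, z up. Flush on the mill it is 44 mm above mill_face. About 0.35 kg
- lid_mid (a point): loose black lid, 42 mm high, lying plug down: tapered plug 44 mm thick, 9 mm high; disc 68 mm across, 5 mm thick; round knob 20 mm thick, 28 mm high, on top. Site on its axis 21 mm above its underside, z up. On the cup the disc rests on the rim and this point is 56 mm above feed_cup_mid. About 0.1 kg
- catch_jar: the small open glass jar (62 mm wide, 50 mm high) under the mill's discharge chute; origin at the centre of its underside. To be left alone
- tube_ochre: a paint tube with an ochre band, lying, 125 mm long; origin under its middle. To be left alone
- tube_red: a paint tube with a red band, lying, 125 mm long; origin under its middle. To be left alone
- tube_blue: a paint tube with a blue band, lying, 125 mm long; origin under its middle. To be left alone
- pigment_jar: a closed jar of red-brown pigment with a white cap, 60 mm wide, 85 mm high; origin at the centre of its underside. To be left alone
- palette_knife: a palette knife lying on the table, 210 mm long; origin under its middle. To be left alone
- nut_tray: an open steel tray, 90 by 70 by 22 mm, holding the mill's wing nuts; origin at the centre of its underside. To be left alone
Mind the look-alikes: they are no part of the job. Of the things like the part that bears lid_mid, leave any that is pink; of the rest the larger one is meant.

How it is judged:
On the way, in this order (a step that is already met when the one before it is completed fails the run):
1. the cone sits fully home and still in its seat in the mill (z of cone_mid in the frame of mill_face below 0.0085 m and horizontal distance between cone_mid and mill_face below 0.003 m and angle between cone_mid's own z axis and vertical below 0.05 rad and linear speed of cone below 0.02 m/s), for 0.2 s.
2. the cone is lifted 4 to 25 mm off its seat, still over it (within 12 mm of the axis) (z of cone_mid in the frame of mill_face between 0.01 and 0.031 m and horizontal distance between cone_mid and mill_face below 0.012 m), for 0.1 s.
3. the cone is home again and let go (all of step 1 and contact force between the fingers and cone below 0.05 N), for 0.2 s.
4. the feed cup lies flush on the mill's face with the studs through its holes, and is let go (z of cone_mid in the frame of mill_face below 0.0085 m and horizontal distance between cone_mid and mill_face below 0.003 m and angle between cone_mid's own z axis and vertical below 0.05 rad and z of feed_cup_mid in the frame of mill_face below 0.0465 m and horizontal distance between feed_cup_mid and mill_face below 0.004 m and angle between feed_cup_mid's own z axis and vertical below 0.03 rad and linear speed of feed_cup below 0.02 m/s and contact force between the fingers and feed_cup below 0.05 N), for 0.2 s.
At the end, for the whole second after the job is handed in: the cone is home in its seat (within 2.5 mm in height, 3 mm of the axis), the feed cup flush on the mill's face with the studs through its holes (within 2.5 mm in height, 4 mm of the axis, level), the lid down on the cup's rim (within 2.5 mm in height, 6 mm of the axis), all released and at rest (all of step 4 and z of lid_mid in the frame of feed_cup_mid between 0.052 and 0.0585 m and horizontal distance between lid_mid and feed_cup_mid below 0.006 m and angle between lid_mid's own z axis and vertical below 0.05 rad and linear speed of each of cone, lid below 0.02 m/s and contact force between the fingers and cone below 0.05 N and contact force between the fingers and lid below 0.05 N); the robot touches nothing.
It fails at once if the cone, the feed cup or the lid is dropped (falling free at over 0.5 m/s, that is from more than about 13 mm) ((contact force between the fingers and cone below 0.05 N and linear speed of cone above 0.5 m/s) or (contact force between the fingers and feed_cup below 0.05 N and linear speed of feed_cup above 0.5 m/s) or (contact force between the fingers and lid below 0.05 N and linear speed of lid above 0.5 m/s)).
It fails at once if something else on the table is shifted by more than 30 mm (distance of any of catch_jar, tube_ochre, tube_red, tube_blue, pigment_jar, palette_knife, nut_tray from where it was at the start of the episode above 0.03 m).
It also fails if it takes over 72 s, if anything falls off the work surface, if the arm or the gripper's body presses on something with over 40 N, if the wrist force passes 120 N, or if a joint passes its speed limit or range.

## Working session

There is one attempt and no reset: what is moved stays moved. The work goes in short steps, Python scripts to look and compute and a tool call to move; the robot and the scene stay as the last step left them, time stands still between calls to the robot, and variables do not carry over. Pictures are saved under pics/ and viewed, and the job is handed in when it is done.

Besides the shell and the picture viewer there is one more tool, called by a JSON object that holds its "op" and its "data", one argument or row to a line. drive_tool: Moves the arm, as the interface text tells. Its arguments: {"type":"object","properties":{"steps":{"type":"array","items":{"type":"array","items":{"type":"number"}}},"squeeze":{"type":"number"}},"required":["steps"]}

```bash
mkdir -p pics; ls; cat > h.py <<'E'
import numpy as np,cv2
from rig import manip
from scipy.spatial.transform import Rotation as R
def snap(n,f):
    im=manip.get_image(n); cv2.imwrite('pics/'+f,im); return im
def cal(n):
    c=manip.get_calibration(n); return np.array(c['camera_matrix']),np.array(c['distortion']),np.array(c['rvec'],float),np.array(c['tvec'],float)
def ray(n,uv,c=None):
    K,D,r,t=c or cal(n); Rm=cv2.Rodrigues(r)[0]
    p=cv2.undistortPoints(np.array([[uv]],float),K,D)[0,0]
    d=Rm.T@np.array([p[0],p[1],1]); o=-Rm.T@t.reshape(3); return o,d
def atz(n,uv,z,c=None):
    o,d=ray(n,uv,c); return o+d*(z-o[2])/d[2]
def proj(n,P,c=None):
    K,D,r,t=c or cal(n); return cv2.projectPoints(np.array(P,float).reshape(-1,3),r,t,K,D)[0][:,0]
E
python3 - <<'E'
from h import *
print(manip.get_state()); print(manip.pinch_z)
snap('scene','s0.png');snap('side','d0.png');snap('wrist','w0.png')
for n in('scene','side','wrist'):
  for t in('mill','cone_mid','feed_cup_mid','lid_mid'):
    print(n,t,[(round(m['conf'],2),np.round(m['location']),int(m['pixels'].sum())) for m in manip.masks_of(n,t)])
E
```

```text
pics
{'clock': 0.0, 'qpos': array([-1.20996720e-01,  2.76568177e-01,  1.50613943e+00, -5.10512337e-06,
        1.36070078e+00, -1.20989821e-01]), 'qd': array([-5.65359422e-04, -4.33968800e-04,  1.53890007e-03,  6.49624965e-05,
        2.12794336e-04, -4.27482772e-04]), 'effort': array([ 6.20495921e-04, -4.16768074e+01, -2.45808578e+01, -1.52056768e-04,
        1.11346930e-02,  1.69860516e-05]), 'position': array([5.74465091e-01, 5.97037558e-05, 2.30452500e-01]), 'ee_rot': array([-1.07100022e-04,  9.99999588e-01, -2.91451420e-06, -9.01528938e-04]), 'contact_force': array([-0.15736794, -0.20742906,  0.96596334]), 'moment': array([ 0.04701112,  0.05150927, -0.00851848]), 'width': 0.08549575962768641}
-0.0187
scene mill [(0.62, array([352., 302.]), 11757)]
scene cone_mid [(0.73, array([248., 354.]), 760)]
scene feed_cup_mid [(0.58, array([352., 192.]), 411)]
scene lid_mid [(0.93, array([143., 291.]), 386), (0.92, array([168., 258.]), 548), (0.83, array([194., 292.]), 664)]
side mill [(0.92, array([260., 248.]), 7691)]
side cone_mid [(0.8, array([302., 210.]), 257)]
side feed_cup_mid [(0.74, array([324., 338.]), 2340)]
side lid_mid [(0.79, array([368., 223.]), 313), (0.75, array([416., 232.]), 328), (0.53, array([406., 213.]), 163)]
wrist mill [(0.87, array([404., 259.]), 81927)]
wrist cone_mid [(0.76, array([320., 456.]), 1760)]
wrist feed_cup_mid []
wrist lid_mid [(0.92, array([ 16., 409.]), 469)]
```

View images.

View pics/s0.png

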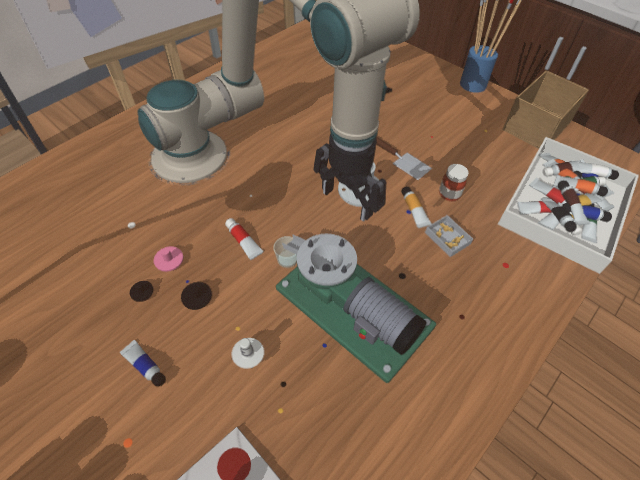

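View pics/d0.png

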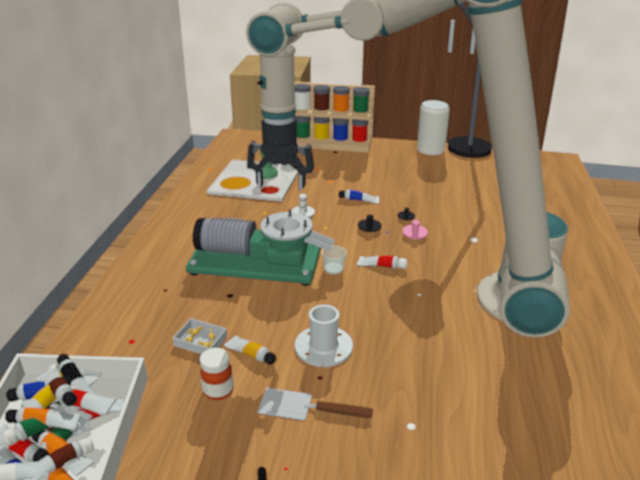

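View pics/w0.png

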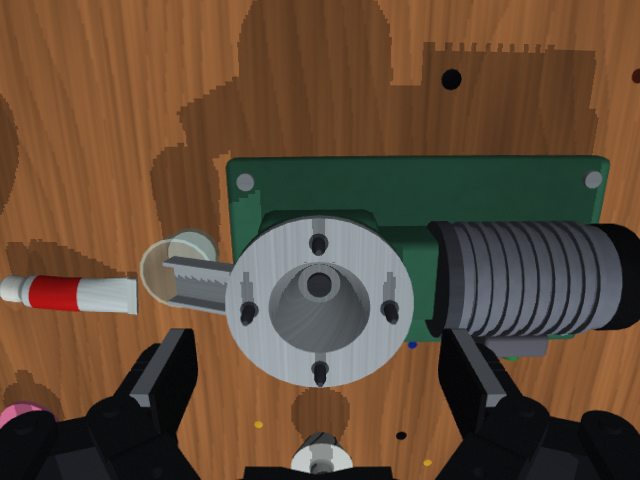

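```bash
python3 - <<'E'
from h import *
im=cv2.imread('pics/w0.png')
c=cal('wrist'); print(-cv2.Rodrigues(c[2])[0].T@c[3], cv2.Rodrigues(c[2])[0])
print('face', atz('wrist',(319.5,301),.12))
for s in [(319,238),(388,304),(320,365),(252,306)]: print('stud?',atz('wrist',s,.12))
print('conetop', atz('wrist',(322,438),.082), 'shoulder', atz('wrist',(321,467),.032))
def ell(n,m,z):
    cs=cv2.findContours(m.astype(np.uint8),0,1)[0]; k=max(cs,key=len)[:,0].astype(float)
    P=np.array([atz(n,p,z)[:2] for p in k]); return P
manip.get_image('scene');manip.get_image('side')
for n in('scene','side'):
  for t,z in(('cone_mid',.0),('feed_cup_mid',0),('lid_mid',.009)):
    for m in manip.masks_of(n,t):
      P=ell(n,m['pixels'],z); print(n,t,m['location'],'mean',P.mean(0).round(3),'min',P.min(0).round(3),'max',P.max(0).round(3))
E
```

```text
[0.57423959 0.0853441  0.37664083] [[ 9.99999641e-01 -5.00393780e-04  6.83609908e-04]
 [-6.96423582e-04 -9.45024950e-01  3.26997491e-01]
 [ 4.82400909e-04 -3.26997850e-01 -9.45024959e-01]]
face [ 0.57563779 -0.04371958  0.12      ]
stud? [5.75280465e-01 1.16255637e-04 1.20000000e-01]
stud? [ 0.62107534 -0.04602996  0.12      ]
stud? [ 0.57604138 -0.0936141   0.12      ]
stud? [ 0.53081384 -0.04742534  0.12      ]
conetop [ 0.57815979 -0.19522985  0.082     ] shoulder [ 0.57790755 -0.28198049  0.032     ]
scene cone_mid [243.5, 354.8] mean [ 0.566 -0.272] min [ 0.534 -0.304] max [ 0.598 -0.239]
scene feed_cup_mid [347.7, 192.6] mean [0.426 0.204] min [0.383 0.184] max [0.468 0.224]
scene lid_mid [167.6, 257.1] mean [ 0.259 -0.25 ] min [ 0.223 -0.284] max [ 0.294 -0.216]
scene lid_mid [140.8, 290.8] mean [ 0.289 -0.344] min [ 0.261 -0.37 ] max [ 0.316 -0.318]
scene lid_mid [191.3, 295.1] mean [ 0.386 -0.265] min [ 0.35  -0.298] max [ 0.421 -0.231]
side cone_mid [304.1, 211.0] mean [ 0.591 -0.369] min [ 0.555 -0.449] max [ 0.621 -0.302]
side feed_cup_mid [320.0, 337.0] mean [0.442 0.204] min [0.374 0.089] max [0.499 0.295]
side lid_mid [416.1, 227.9] mean [ 0.26  -0.269] min [ 0.226 -0.327] max [ 0.293 -0.225]
side lid_mid [403.8, 212.1] mean [ 0.287 -0.355] min [ 0.264 -0.394] max [ 0.311 -0.325]
side lid_mid [365.4, 224.4] mean [ 0.389 -0.283] min [ 0.356 -0.34 ] max [ 0.422 -0.241]
side lid_mid [196.8, 335.0] mean [0.702 0.255] min [0.645 0.2  ] max [0.754 0.306]
```

```bash
python3 - <<'E'
from h import *
a=cv2.imread('pics/d0.png')[280:380,270:380]; b=cv2.imread('pics/d0.png')[190:250,280:440]; 
cv2.imwrite('pics/a.png',cv2.resize(a,None,fx=5.5,fy=5.5)); cv2.imwrite('pics/b.png',cv2.resize(cv2.imread('pics/s0.png')[220:380,120:270],None,fx=3.7,fy=3.7))
E
```

```text
(no output)
```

View pics/a.png

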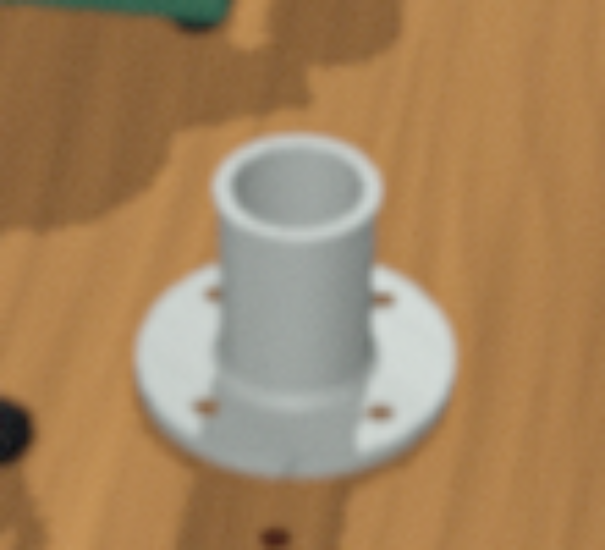

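View pics/b.png

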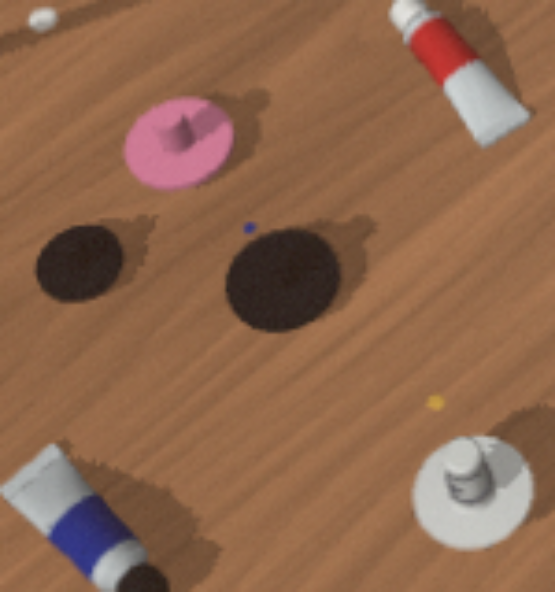

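{"op": "drive_tool", "data": {
  "steps": [
    [0, 45, 0, 0, 0.3],
    [0, 90, 0, 0, 0.3],
    [0, 135, 0, 0, 0.3],
    [0, 170, 0, 0, 0.3],
    [0, 190, 0, 0, 0.3]
  ]
}}

```text
clock: 1.65
position: [0.5749, -0.1931, 0.2312]
ee_rot: [0.001, 1.0, -0.001, 0.0]
contact_force: [0.0, 1.2, -1.4]
width: 0.0556
```

```bash
python3 - <<'E'
from h import *
s=manip.get_state(); print(s['position'],s['ee_rot'],s['width'],s['contact_force'])
snap('wrist','w1.png')
c=cal('wrist')
for m in manip.masks_of('wrist','cone_mid'): print(m['conf'],m['location'],np.argwhere(m['pixels']).min(0),np.argwhere(m['pixels']).max(0))
np.save('w1cal.npy',np.array([c[2].ravel(),c[3].ravel()]))
E
```

```text
[ 0.57489564 -0.19314423  0.23120565] [ 6.20614339e-04  9.99999162e-01 -1.13320477e-03  8.47198982e-05] 0.055593233843268364 [ 0.04706368  1.23506448 -1.3795675 ]
0.64 [321.4, 297.7] [266 286] [338 357]
```

View pics/w1.png

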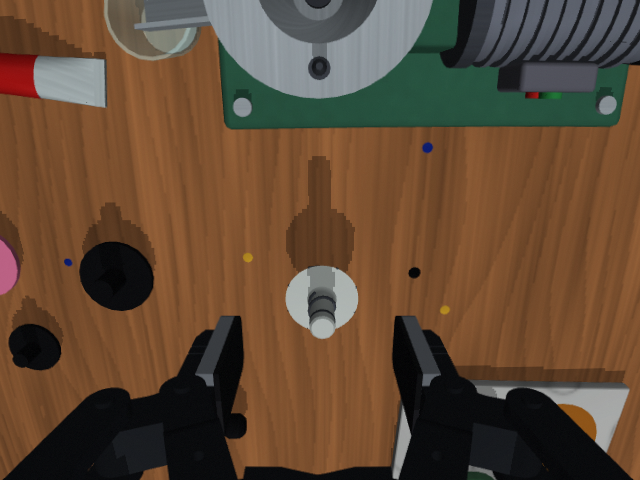

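```bash
cat >> h.py <<'E'
def circ(n,uvs,z,c=None):
    from scipy.optimize import least_squares
    P=np.array([atz(n,p,z,c)[:2] for p in uvs])
    f=lambda q:np.hypot(P[:,0]-q[0],P[:,1]-q[1])-q[2]
    r=least_squares(f,[*P.mean(0),.03],loss='soft_l1',f_scale=.0005); return r.x
E
python3 - <<'E'
from h import *
print('disc',atz('wrist',(321.5,298.5),.032),'edges',atz('wrist',(286,298),.032),atz('wrist',(357.5,298),.032))
print('stem',atz('wrist',(321,327),.082))
im=cv2.imread('pics/w1.png'); print('lid disc',atz('wrist',(116,275.5),.014),atz('wrist',(79.5,275),.014),atz('wrist',(153.5,275),.014))
print(manip.get_state()['position'])
E
```

```text
disc [ 0.57749722 -0.27877704  0.032     ] edges [ 0.54611083 -0.27816341  0.032     ] [ 0.60933812 -0.27845076  0.032     ]
stem [ 0.57665323 -0.27844458  0.082     ]
lid disc [ 0.38798379 -0.26400334  0.014     ] [ 0.3532827  -0.26350573  0.014     ] [ 0.42330118 -0.26352605  0.014     ]
[ 0.57500696 -0.19314436  0.23100167]
```

{"op": "drive_tool", "data": {
  "steps": [
    [1, 45, 0, 0, 0.3],
    [2, 85.5, 30, 0, 0.3],
    [2, 85.5, 80, 0, 0.3],
    [2, 85.5, 125, 0, 0.3],
    [2, 85.5, 150, 0, 0.3]
  ]
}}

```text
clock: 2.25
position: [0.5745, -0.2767, 0.0771]
ee_rot: [-0.001, 1.0, -0.002, -0.003]
contact_force: [0.4, 0.4, -0.5]
width: 0.0557
```

{"op": "drive_tool", "data": {
  "steps": [
    [0, 1, 10, 0, 0.3],
    [0, 1, 20, 0, 0.3]
  ]
}}

```text
clock: 2.45
position: [0.5744, -0.2768, 0.0563]
ee_rot: [-0.002, 1.0, -0.002, -0.003]
contact_force: [-0.3, 0.1, 0.0]
width: 0.0557
```

```bash
python3 - <<'E'
from h import *
s=manip.get_state(); print(s['position'],s['ee_rot'],s['width'],s['contact_force'])
snap('wrist','w2.png')
E
```

```text
[ 0.57439335 -0.27678538  0.05628907] [-0.00186486  0.99999227 -0.00164185 -0.00304717] 0.055702733697464195 [-0.25154399  0.11682931  0.02423638]
```

View pics/w2.png

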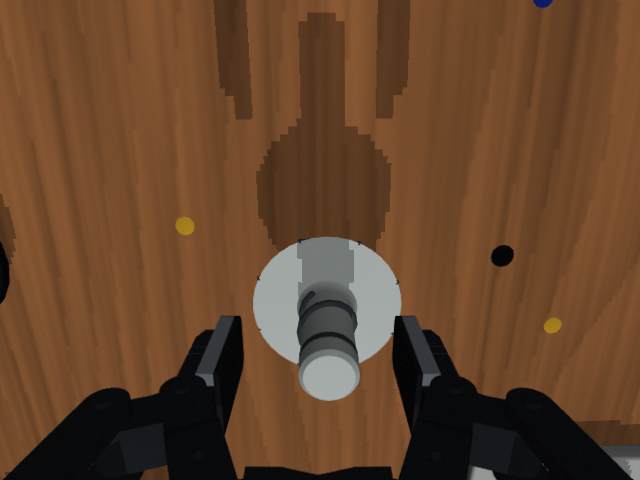

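```bash
python3 - <<'E'
from h import *
print('stem',atz('wrist',(329,374),.082),'disc',atz('wrist',(327.5,301.5),.032),manip.get_state()['position'])
E
```

```text
stem [ 0.57726465 -0.27773957  0.082     ] disc [ 0.57753038 -0.27635591  0.032     ] [ 0.57410943 -0.2767343   0.05544738]
```

Centre to y −0.2775, x +0.003, go down to TCP ≈ 0.052, close.

{"op": "drive_tool", "data": {
  "steps": [
    [3, 1, 4, 0.006, 0.3],
    [3, 1, 4, 0.006, -0.3],
    [3, 1, 4, 0.006, -1],
    [3, 1, 4, 0.006, -1],
    [3, 1, 4, 0.006, -1]
  ],
  "squeeze": 40
}}

```text
clock: 3.0
position: [0.5781, -0.2781, 0.0527]
ee_rot: [-0.001, 1.0, -0.005, -0.002]
contact_force: [-0.3, 0.7, 4.0]
width: 0.0189
```

{"op": "drive_tool", "data": {
  "steps": [
    [0, 0, 0, 0, -1],
    [0, 0, 0, 0, -1],
    [0, 0, 0, 0, -1],
    [0, 0, -10, 0, -1],
    [0, 0, -40, 0, -1]
  ]
}}

```text
clock: 3.5
position: [0.5752, -0.2765, 0.0895]
ee_rot: [-0.004, 1.0, -0.005, -0.006]
contact_force: [-0.9, 0.1, -4.5]
width: 0.0187
```

```bash
python3 - <<'E'
from h import *
s=manip.get_state(); print(s['position'],s['ee_rot'],s['width'],s['contact_force'])
snap('wrist','w3.png')
E
```

```text
[ 0.57521319 -0.27652568  0.08951444] [-0.00393836  0.99996094 -0.00473041 -0.00634302] 0.018737908601293183 [-0.91965142  0.13620163 -4.50325649]
```

View pics/w3.png

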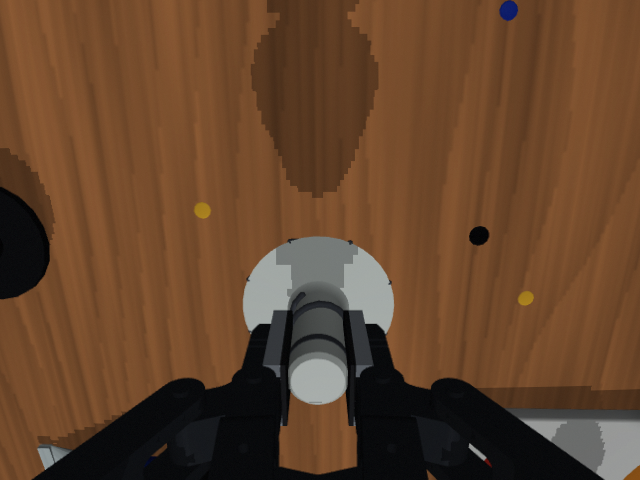

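{"op": "drive_tool", "data": {
  "steps": [
    [0, 0, -45, 0, -1],
    [0, 0, -90, 0, -1],
    [0, 0, -135, 0, -1],
    [0, 0, -135, 0, -1],
    [0, 0, -135, 0, -1]
  ]
}}

```text
clock: 4.05
position: [0.5795, -0.2791, 0.2325]
ee_rot: [-0.0, 1.0, -0.005, -0.0]
contact_force: [-0.4, -0.4, -4.1]
width: 0.0188
```

```bash
python3 - <<'E'
from h import *
s=manip.get_state(); print(s['position'],s['ee_rot'],s['width'],s['contact_force'],R.from_quat(np.roll(s['ee_rot'],-1)).as_matrix())
E
```

```text
[ 0.57945125 -0.27912593  0.2324678 ] [-7.10477471e-05  9.99989068e-01 -4.67287198e-03 -1.54169592e-04] 0.018799547995768866 [-0.43506551 -0.38408945 -4.14581632] [[ 9.99956281e-01 -9.34566369e-03 -3.07671819e-04]
 [-9.34561988e-03 -9.99956318e-01  1.43534770e-04]
 [-3.08999807e-04 -1.40653111e-04 -9.99999942e-01]]
```

{"op": "drive_tool", "data": {
  "steps": [
    [-1, -45, 0, 0, -1],
    [-2, -90, 0, 0, -1],
    [-3, -135, 0, 0, -1],
    [-4, -175, 0, 0, -1],
    [-5, -205, 0, 0, -1]
  ]
}}

```text
clock: 4.55
position: [0.574, -0.0709, 0.2291]
ee_rot: [-0.001, 1.0, -0.004, -0.003]
contact_force: [0.7, -0.7, -4.1]
width: 0.0191
```

{"op": "drive_tool", "data": {
  "steps": [
    [0, -20, 0, 0, -1],
    [0, -27, 0, 0, -1],
    [0, -27, 0, 0, -1]
  ]
}}

```text
clock: 4.85
position: [0.573, -0.0431, 0.227]
ee_rot: [-0.002, 1.0, -0.003, -0.006]
contact_force: [0.1, -1.1, -4.4]
width: 0.0187
```

```bash
python3 - <<'E'
from h import *
s=manip.get_state(); print(s['position'],s['ee_rot'],s['width'],s['contact_force'])
snap('wrist','w4.png');snap('scene','s4.png');snap('side','d4.png')
cv2.imwrite('pics/s4c.png',cv2.resize(cv2.imread('pics/s4.png')[180:320,240:420],None,fx=4,fy=4))
E
```

```text
[ 0.57304086 -0.04306133  0.22699078] [-0.00163199  0.99997815 -0.00325355 -0.00551899] 0.01872453445975044 [ 0.06653517 -1.09100364 -4.418991  ]
```

View pics/w4.png

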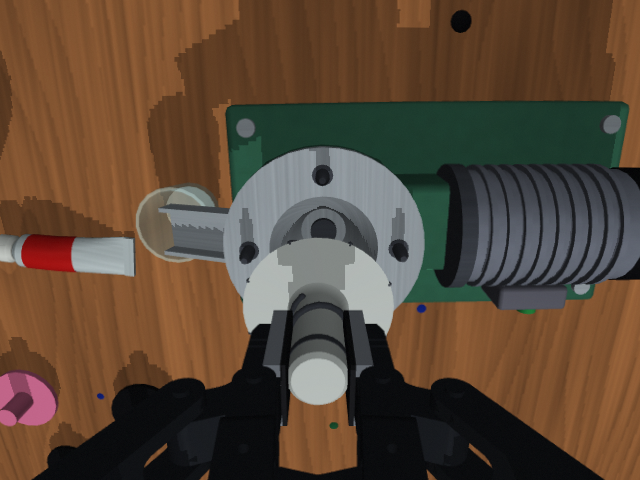

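View pics/s4c.png

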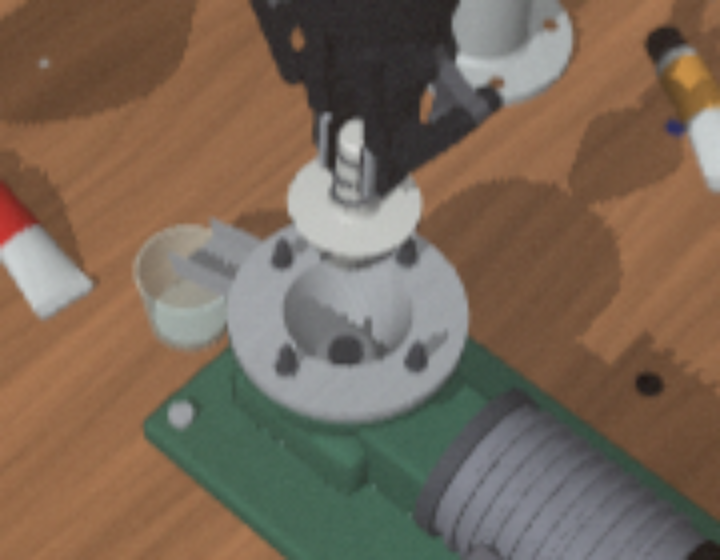

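```bash
python3 - <<'E'
from h import *
K,D,_,_=cal('wrist')
Rm=np.array([[ 9.99999641e-01,-5.00393780e-04,6.83609908e-04],[-6.96423582e-04,-9.45024950e-01,3.26997491e-01],[4.82400909e-04,-3.26997850e-01,-9.45024959e-01]])
o=np.array([0.57423959,0.0853441,0.37664083]); c=(K,D,cv2.Rodrigues(Rm)[0],-Rm@o)
def edge(n,im,c,g):
    # radial search for outline around guess circle
    gr=cv2.GaussianBlur(im,(3,3),0).astype(float)
    pts=[]
    for a in np.linspace(0,2*np.pi,120,endpoint=False):
        rs=np.linspace(.054,.070,33)
        P=np.c_[g[0]+rs*np.cos(a),g[1]+rs*np.sin(a),0*rs+.12]
        uv=proj(n,P,c)
        v=cv2.remap(gr.astype(np.float32),uv[:,0].astype(np.float32).reshape(-1,1),uv[:,1].astype(np.float32).reshape(-1,1),1)[:,0]
        d=np.abs(np.diff(v,axis=0)).sum(1); i=d.argmax()
        if d[i]>15: pts.append((uv[i]+uv[i+1])/2)
    return pts
for n,f,c_ in(('wrist','w0.png',c),('scene','s0.png',None),('side','d0.png',None)):
    im=cv2.imread('pics/'+f); g=[.5757,-.0455]
    for k in range(3):
        e=edge(n,im,c_,g); q=circ(n,e,.12,c_); g=q[:2]
    print(n,len(e),q)
# stud check overlays
im=cv2.imread('pics/w0.png')
for g,col in(((.5757,-.0455),(0,0,255)),):
  for z in(.12,.138):
    for a in range(4):
      p=[g[0]+.046*np.cos(a*np.pi/2),g[1]+.046*np.sin(a*np.pi/2),z]; u=proj('wrist',[p],c)[0]; cv2.circle(im,tuple(int(x) for x in u),2,col if z<.13 else (0,255,0),-1)
cv2.imwrite('pics/o.png',cv2.resize(im[190:400,210:430],None,fx=2.8,fy=2.8))
E
```

```text
wrist 120 [ 0.57539977 -0.04949762  0.06274158]
scene 92 [ 0.57539342 -0.04811977  0.06298761]
side 31 [ 0.57178744 -0.03694735  0.0576265 ]
```

View pics/o.png

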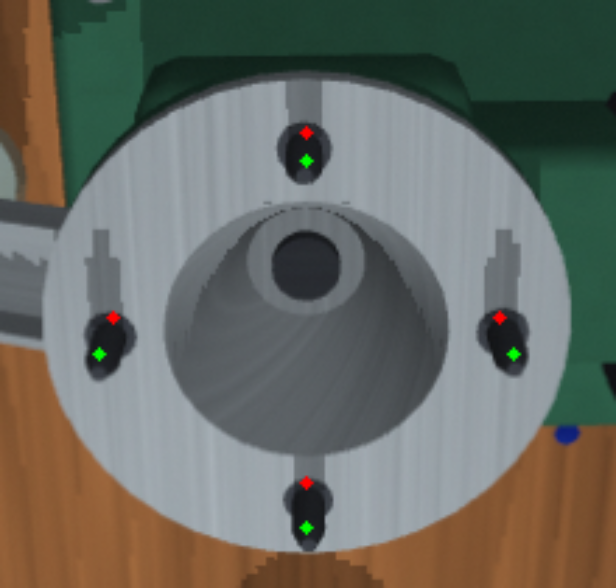

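{"op": "drive_tool", "data": {
  "steps": [
    [2.4, 5.7, 0, 0, -1],
    [2.4, 5.7, 25, 0, -1],
    [2.4, 5.7, 50, 0, -1],
    [2.4, 5.7, 65, 0, -1],
    [2.4, 5.7, 65, 0, -1]
  ]
}}

```text
clock: 5.5
position: [0.5743, -0.0519, 0.1608]
ee_rot: [-0.001, 1.0, -0.005, -0.007]
contact_force: [-0.6, 0.2, -3.8]
width: 0.0187
```

{"op": "drive_tool", "data": {
  "steps": [
    [0, 0, 0, 0, -1],
    [0, 0, 0, 0, -1]
  ]
}}

```text
clock: 5.7
position: [0.575, -0.0529, 0.1616]
ee_rot: [-0.001, 1.0, -0.006, -0.006]
contact_force: [0.1, 0.4, -3.8]
width: 0.0188
```

```bash
python3 - <<'E'
from h import *
s=manip.get_state(); print(s['position'],s['ee_rot'],s['width'],s['contact_force'])
snap('wrist','w5.png')
E
```

```text
[ 0.57501011 -0.05291853  0.16159833] [-9.45451739e-04  9.99964578e-01 -5.79672076e-03 -6.02885534e-03] 0.018825424433650075 [ 0.12749914  0.44615903 -3.82021024]
```

View pics/w5.png

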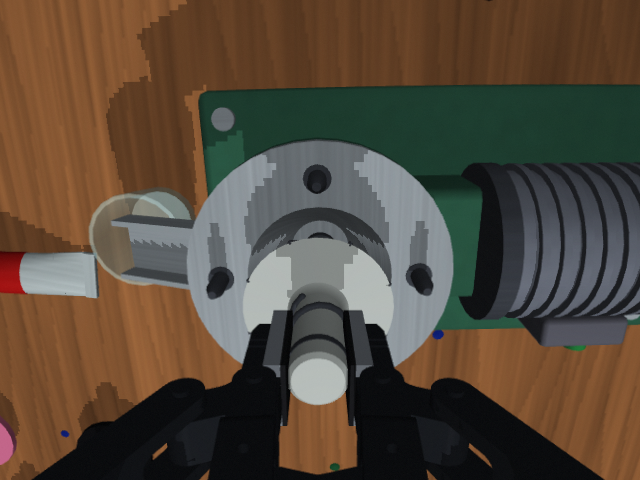

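```bash
cat >> h.py <<'E'
def outline(n,im,g,r,z,lo=.85,hi=1.15,thr=15,c=None,a0=0,a1=2*np.pi,it=3):
    gr=cv2.GaussianBlur(im,(3,3),0).astype(np.float32)
    for k in range(it):
        pts=[]
        for a in np.linspace(a0,a1,120,endpoint=False):
            rs=np.linspace(r*lo,r*hi,41)
            uv=proj(n,np.c_[g[0]+rs*np.cos(a),g[1]+rs*np.sin(a),0*rs+z],c).astype(np.float32)
            v=cv2.remap(gr,uv[:,:1],uv[:,1:],1)[:,0]
            d=np.abs(np.diff(v,axis=0)).sum(1); i=d.argmax()
            if d[i]>thr: pts.append((uv[i]+uv[i+1])/2)
        q=circ(n,pts,z,c); g=q[:2]
    return q,len(pts)
E
python3 - <<'E'
from h import *
im=cv2.imread('pics/w5.png'); p=manip.get_state()['position']; print(p)
print('face',outline('wrist',im,(.575,-.049),.062,.12,a0=-.2,a1=np.pi+.2))
print('cone',outline('wrist',im,p[:2],.032,p[2]-.0205,a0=0,a1=np.pi))
for u in [(317,189),(219,287),(418,278)]: print(atz('wrist',u,.12))
E
```

```text
[ 0.57508764 -0.05261901  0.16179364]
face (array([ 0.57480896, -0.04743808,  0.06204979]), 120)
cone (array([ 0.57421259, -0.05434364,  0.03234963]), 120)
[ 0.57414676 -0.00662361  0.12      ]
[ 0.52668519 -0.0536168   0.12      ]
[ 0.6213093  -0.04959887  0.12      ]
```

{"op": "drive_tool", "data": {
  "steps": [
    [0.7, -5, 0, -0.01, -1],
    [0.7, -5, 8, -0.01, -1],
    [0.7, -5, 14, -0.01, -1],
    [0.7, -5, 14, -0.01, -1],
    [0.7, -5, 14, -0.01, -1]
  ]
}}

```text
clock: 6.25
position: [0.5754, -0.0475, 0.1473]
ee_rot: [-0.001, 1.0, -0.001, -0.006]
contact_force: [-0.2, -0.9, -4.2]
width: 0.019
```

{"op": "drive_tool", "data": {
  "steps": [
    [0, 0, 4, 0, -1],
    [0, 0, 6, 0, -1],
    [0, 0, 6, 0, -1],
    [0, 0, 6, 0, -1]
  ]
}}

```text
clock: 6.65
position: [0.5753, -0.0475, 0.1413]
ee_rot: [-0.001, 1.0, -0.001, -0.006]
contact_force: [0.5, -0.2, -3.7]
width: 0.0186
```

```bash
python3 - <<'E'
from h import *
s=manip.get_state(); print(s['position'],s['ee_rot'],s['width'],s['contact_force'])
im=snap('wrist','w6.png');p=s['position']
print('face',outline('wrist',im,(.575,-.048),.062,.12,a0=-.2,a1=np.pi+.2))
print('cone',outline('wrist',im,p[:2],.032,p[2]-.0205,a0=0,a1=np.pi))
E
```

```text
[ 0.57531315 -0.04751642  0.14128611] [-1.09371608e-03  9.99979343e-01 -6.02218539e-04 -6.30519621e-03] 0.018649776384047825 [ 0.48584332 -0.21626381 -3.70444906]
face (array([ 0.57474596, -0.04782424,  0.06203664]), 120)
cone (array([ 0.57449226, -0.04923697,  0.03230798]), 120)
```

View pics/w6.png

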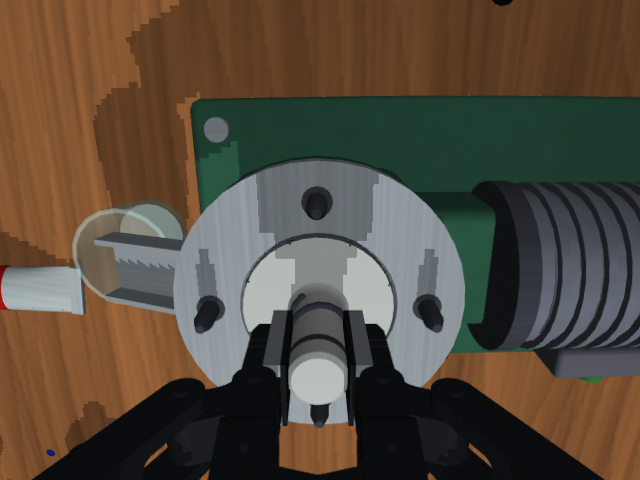

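{"op": "drive_tool", "data": {
  "steps": [
    [0, -1, 2, 0, -1],
    [0, -1, 3.5, 0, -1],
    [0, -1, 4.5, 0, -1],
    [0, -1, 4.5, 0, -1]
  ]
}}

```text
clock: 7.1
position: [0.5755, -0.047, 0.138]
ee_rot: [-0.001, 1.0, -0.001, -0.006]
contact_force: [-1.8, -1.3, 3.9]
width: 0.0186
```

{"op": "drive_tool", "data": {
  "steps": [
    [0, 0, 1, 0, -1],
    [0, 0, 1, 0, -1]
  ]
}}

```text
clock: 7.3
position: [0.5755, -0.0471, 0.138]
ee_rot: [-0.0, 1.0, -0.001, -0.005]
contact_force: [-3.3, -1.9, 6.1]
width: 0.0186
```

{"op": "drive_tool", "data": {
  "steps": [
    [0, 0, 0, 0, -0.4],
    [0, 0, 0, 0, -0.2],
    [0, 0, 0, 0, -0.2],
    [0, 0, 0, 0, -0.2],
    [0, 0, 0, 0, -0.2]
  ]
}}

```text
clock: 7.8
position: [0.5756, -0.047, 0.1377]
ee_rot: [-0.001, 1.0, -0.001, -0.005]
contact_force: [-0.7, -0.2, -0.3]
width: 0.0342
```

```bash
python3 - <<'E'
from h import *
s=manip.get_state(); print(s['position'],s['ee_rot'],s['width'],s['contact_force'])
im=snap('wrist','w7.png');p=s['position']
print('face',outline('wrist',im,(.575,-.048),.062,.12,a0=-.2,a1=np.pi+.2))
print('cone',outline('wrist',im,p[:2],.032,.117,a0=0,a1=np.pi))
E
```

```text
[ 0.57556928 -0.04700295  0.13774194] [-5.18661811e-04  9.99985167e-01 -5.14739536e-04 -5.39731059e-03] 0.0342303139023865 [-0.71487007 -0.19485111 -0.28634966]
face (array([ 0.57466117, -0.04788044,  0.06206436]), 120)
cone (array([ 0.57445278, -0.04911889,  0.03244414]), 120)
```

View pics/w7.png

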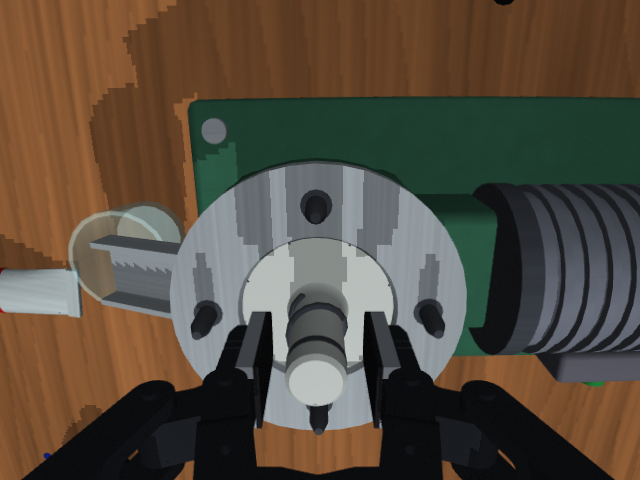

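{"op": "drive_tool", "data": {
  "steps": [
    [0, 0, 0, 0, -1],
    [0, 0, 0, 0, -1],
    [0, 0, 0, 0, -1],
    [0, 0, 0, 0, -1],
    [0, 0, 0, 0, -1]
  ]
}}

```text
clock: 8.35
position: [0.5753, -0.047, 0.1378]
ee_rot: [-0.001, 1.0, -0.001, -0.006]
contact_force: [-1.6, -0.0, 1.4]
width: 0.019
```

{"op": "drive_tool", "data": {
  "steps": [
    [0, 0, -6, 0, -1],
    [0, 0, -12, 0, -1],
    [0, 0, -12, 0, -1],
    [0, 0, -12, 0, -1],
    [0, 0, -12, 0, -1]
  ]
}}

```text
clock: 8.85
position: [0.5753, -0.047, 0.1495]
ee_rot: [-0.001, 1.0, -0.001, -0.006]
contact_force: [0.3, -0.1, -4.2]
width: 0.0191
```

```bash
python3 - <<'E'
from h import *
s=manip.get_state(); print(s['position'],s['ee_rot'],s['width'],s['contact_force'])
im=snap('wrist','w8.png')
E
```

```text
[ 0.57526995 -0.04696694  0.14952745] [-5.75833292e-04  9.99982569e-01 -5.11718045e-04 -5.85394987e-03] 0.019064622831874607 [ 0.29242832 -0.05870284 -4.2297951 ]
```

View pics/w8.png

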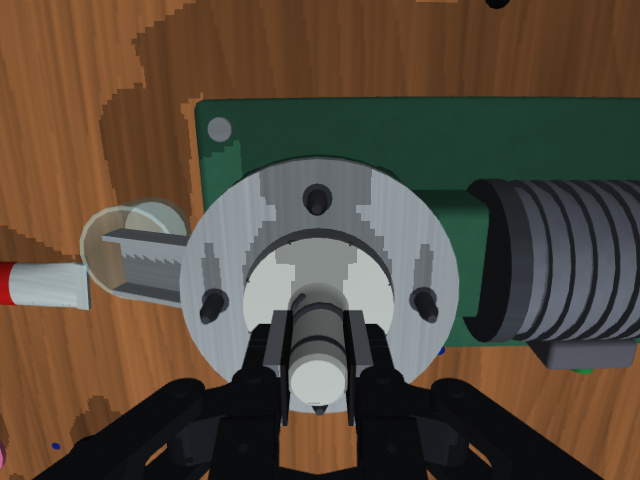

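Lifted cleanly 11.7 mm (weight on the wrist). Lower and release.

{"op": "drive_tool", "data": {
  "steps": [
    [0, 0, 5, 0, -1],
    [0, 0, 9, 0, -1],
    [0, 0, 12, 0, -1],
    [0, 0, 12, 0, -1],
    [0, 0, 12, 0, -1]
  ]
}}

```text
clock: 9.4
position: [0.5754, -0.047, 0.1379]
ee_rot: [-0.0, 1.0, -0.001, -0.005]
contact_force: [-0.9, 0.3, 0.0]
width: 0.0186
```

{"op": "drive_tool", "data": {
  "steps": [
    [0, 0, 0, 0, -0.5],
    [0, 0, 0, 0, -0.2],
    [0, 0, 0, 0, -0.2],
    [0, 0, 0, 0, -0.2],
    [0, 0, 0, 0, -0.2]
  ]
}}

```text
clock: 9.9
position: [0.5754, -0.047, 0.1379]
ee_rot: [-0.0, 1.0, -0.001, -0.005]
contact_force: [-1.1, -0.3, -0.3]
width: 0.0341
```

```bash
python3 - <<'E'
from h import *
s=manip.get_state(); print(s['position'],s['ee_rot'],s['width'],s['contact_force'])
im=snap('wrist','w9.png')
print('stem top', outline('wrist',im,(.575,-.048),.0095,.167,lo=.6,hi=1.4))
print('face',outline('wrist',im,(.575,-.048),.062,.12,a0=-.2,a1=np.pi+.2))
E
```

```text
[ 0.57542096 -0.04703346  0.13789754] [-4.72080706e-04  9.99984960e-01 -5.22971822e-04 -5.43900016e-03] 0.03414299435436238 [-1.1145074  -0.29500572 -0.25228648]
stem top (array([ 0.57473448, -0.04963787,  0.0088531 ]), 112)
face (array([ 0.57466064, -0.04779285,  0.06203628]), 120)
```

View pics/w9.png

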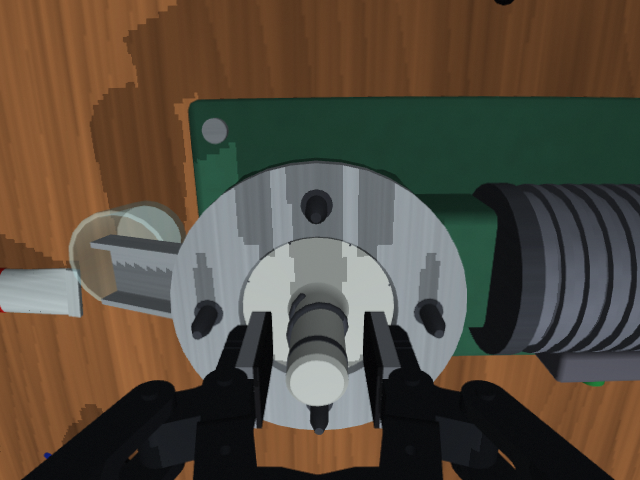

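{"op": "drive_tool", "data": {
  "steps": [
    [0, 0, -25, 0, -0.2],
    [0, 0, -60, 0, 0],
    [0, 0, -100, 0, 1],
    [0, -15, -105, 0, 1],
    [-20, -50, -105, 0, 1]
  ]
}}

```text
clock: 10.45
position: [0.5598, 0.0014, 0.2446]
ee_rot: [0.0, 1.0, -0.002, -0.002]
contact_force: [-0.5, 0.7, -0.5]
width: 0.0835
```

```bash
python3 - <<'E'
from h import *
s=manip.get_state(); print(s['position'],s['ee_rot'],s['width'],s['contact_force'])
im=cv2.imread('pics/d0.png')
P=np.array([atz('side',(270+a/5.5,280+b/5.5),.008)[:2] for a,b in [(213,294),(382,299),(206,407),(380,411)]])
print(P,P.mean(0)); d=P-P.mean(0); print(np.hypot(*d.T),np.degrees(np.arctan2(d[:,1],d[:,0])))
# flange ellipse
print('flange',outline('side',im,P.mean(0),.06,.008,lo=.9,hi=1.1))
print('flange bottom scene',outline('scene',cv2.imread('pics/s4.png'),P.mean(0),.06,.008,lo=.9,hi=1.1))
E
```

```text
[0.55979357 0.00143927 0.2446408 ] [ 3.31004590e-04  9.99994867e-01 -2.16015962e-03 -2.34310365e-03] 0.08348262577963032 [-0.45993524  0.73494834 -0.54057626]
[[0.4731037  0.20794495]
 [0.40778598 0.20025769]
 [0.46443883 0.27241132]
 [0.40006419 0.26411288]] [0.43634818 0.23618171]
[0.04634958 0.04589482 0.04584397 0.04578949] [ -37.53261345 -128.48724268   52.2117648   142.41116066]h.py:20: RuntimeWarning: Mean of empty slice.
  r=least_squares(f,[*P.mean(0),.03],loss='soft_l1',f_scale=.0005); return r.x
  ret = ret.dtype.type(ret / rcount)
Traceback (most recent call last):
  File "h.py", line 31, in outline
    q=circ(n,pts,z,c); g=q[:2]
  File "h.py", line 20, in circ
    r=least_squares(f,[*P.mean(0),.03],loss='soft_l1',f_scale=.0005); return r.x
                      ^^^^^^^^^^^^^^^^
TypeError: Value after * must be an iterable, not numpy.float64
```

{"op": "drive_tool", "data": {
  "steps": [
    [-25, -42, 0, 0, 1],
    [-45, -85, 0, 0, 1],
    [-65, -130, 0, 0, 1],
    [-85, -172, 0, 0, 1],
    [-105, -215, 0, 0, 1]
  ]
}}

```text
clock: 10.95
position: [0.4542, 0.2186, 0.2446]
ee_rot: [0.0, 1.0, -0.002, -0.003]
contact_force: [0.5, 0.6, 0.0]
width: 0.0854
```

{"op": "drive_tool", "data": {
  "steps": [
    [-15, -40, 0, 0, 1],
    [-19, -70, 0, 0, 1],
    [-19, -70, 0, 0, 1]
  ]
}}

```text
clock: 11.25
position: [0.4341, 0.2923, 0.2442]
ee_rot: [-0.001, 1.0, 0.0, -0.003]
contact_force: [-1.2, -0.8, -0.8]
width: 0.0856
```

```bash
python3 - <<'E'
from h import *
s=manip.get_state(); print(s['position'],s['ee_rot'],s['width'],s['contact_force'],s['qpos'])
im=snap('wrist','w10.png')
print(-cv2.Rodrigues(cal('wrist')[2])[0].T@cal('wrist')[3])
E
```

```text
[0.43406806 0.29230424 0.24415856] [-6.59643704e-04  9.99995638e-01  1.52084075e-04 -2.87491122e-03] 0.08556965614947581 [-1.18481173 -0.8249624  -0.82215072] [0.45703079 0.19282366 1.58627518 0.00379906 1.36707335 0.45594949]
[0.43466438 0.3757082  0.38926395]
```

View pics/w10.png

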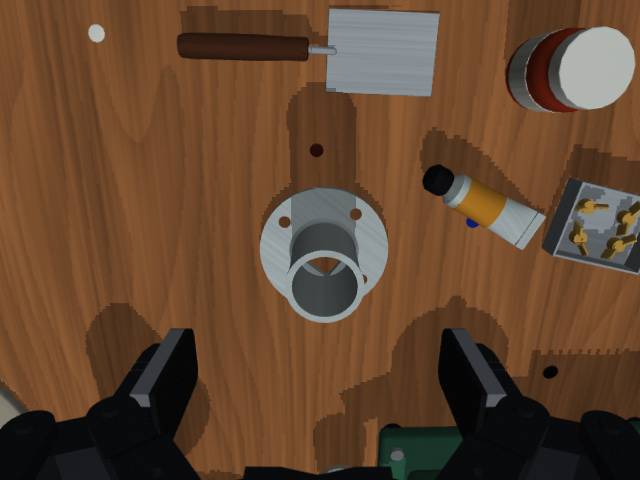

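```bash
python3 - <<'E'
from h import *
im=cv2.imread('pics/w10.png')
a=atz('wrist',(284.5,222),.008)[:2];b=atz('wrist',(356,214),.008)[:2];e=atz('wrist',(364,279),.008)
print(a,b,e,np.hypot(*(a-b)))
print('flange',outline('wrist',im,(.436,.236),.06,.008,lo=.9,hi=1.1,a0=0,a1=np.pi))
print('rim',outline('wrist',im,(.436,.236),.03,.088,lo=.85,hi=1.15,a0=np.pi,a1=2*np.pi))
c=np.array(outline('wrist',im,(.436,.236),.06,.008,lo=.9,hi=1.1,a0=0,a1=np.pi)[0][:2])
for q in(a,b): d=q-c; print(np.hypot(*d),np.degrees(np.arctan2(d[1],d[0])))
d=b-a; print('chord',np.degrees(np.arctan2(d[1],d[0])))
cv2.imwrite('pics/o2.png',cv2.resize(im[170:340,240:410],None,fx=3.5,fy=3.5,interpolation=2))
E
```

```text
[0.40209498 0.26420892] [0.4676529  0.27183327] [0.47717033 0.20710569 0.008     ] 0.06599978408901748
flange (array([0.43810471, 0.23595514, 0.06028555]), 117)
rim (array([0.43502594, 0.24028306, 0.02991955]), 114)
0.04577091759557179 141.88172963949737
0.04647941223989964 50.52611942850953
chord 6.633665569868943
```

View pics/o2.png

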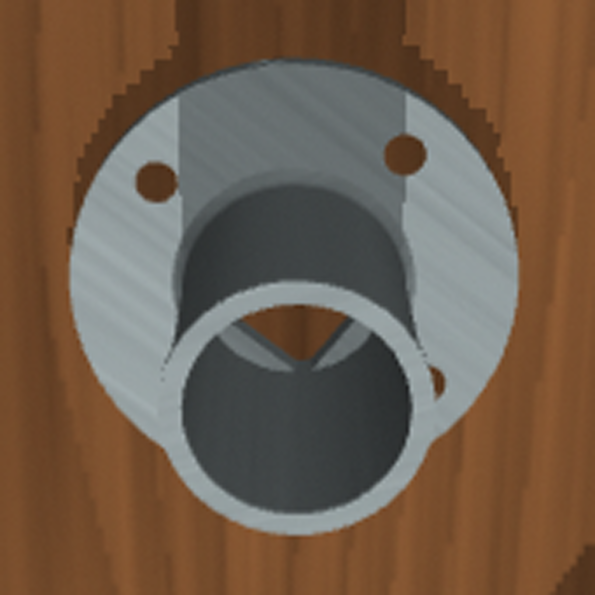

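{"op": "drive_tool", "data": {
  "steps": [
    [1, 30, 0, 0, 1],
    [2.5, 55, 10, 0, 1],
    [2.5, 55, 50, 0, 1],
    [2.5, 55, 90, 0, 1],
    [2.5, 55, 110, 0, 1]
  ]
}}

```text
clock: 11.8
position: [0.4343, 0.2327, 0.131]
ee_rot: [0.002, 1.0, -0.001, -0.005]
contact_force: [0.9, 0.5, -0.7]
width: 0.0859
```

{"op": "drive_tool", "data": {
  "steps": [
    [0, 0, 0, 0, 1],
    [0, 0, 0, 0, 1]
  ]
}}

```text
clock: 12.0
position: [0.4342, 0.2316, 0.1308]
ee_rot: [0.002, 1.0, -0.002, -0.006]
contact_force: [-0.6, 0.4, 0.1]
width: 0.0856
```

```bash
python3 - <<'E'
from h import *
s=manip.get_state(); print(s['position'],s['ee_rot'],s['width'],s['contact_force'])
im=snap('wrist','w11.png')
print('rim',outline('wrist',im,(.436,.237),.03,.088,lo=.85,hi=1.15,a0=0,a1=2*np.pi))
E
```

```text
[0.4341649  0.23156051 0.13076596] [ 0.00224117  0.99997679 -0.00204886 -0.00609942] 0.08557435049646017 [-0.57953053  0.35569545  0.11037847]
rim (array([0.43511555, 0.23902887, 0.02863024]), 112)
```

View pics/w11.png

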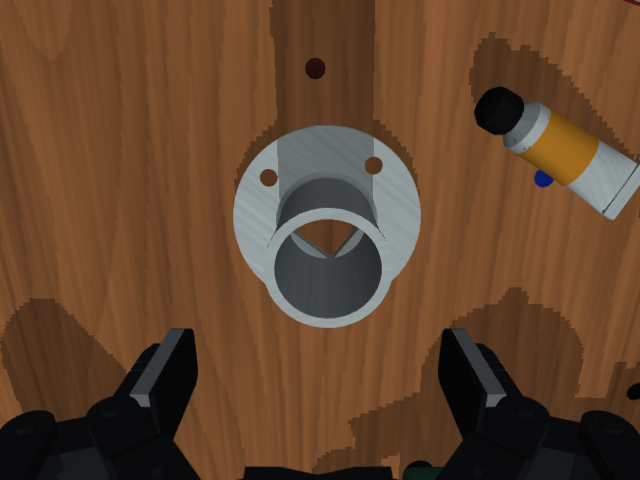

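{"op": "drive_tool", "data": {
  "steps": [
    [2, -6, 0, 0, 1],
    [2, -6, 20, 0, 1],
    [2, -6, 35, 0, 1],
    [2, -6, 35, 0, 1]
  ]
}}

```text
clock: 12.45
position: [0.4364, 0.2382, 0.0964]
ee_rot: [0.002, 1.0, -0.002, -0.005]
contact_force: [0.1, 0.0, 0.2]
width: 0.0853
```

```bash
python3 - <<'E'
from h import *
s=manip.get_state(); print(s['position'],s['ee_rot'],s['width'],s['contact_force'])
im=snap('wrist','w12.png')
print('rim',outline('wrist',im,(.436,.237),.03,.088,lo=.85,hi=1.15,a0=0,a1=2*np.pi))
a=(outline('wrist',im,(.436,.237),.06,.008,lo=.9,hi=1.1,a0=0,a1=np.pi)); print(a)
E
```

```text
[0.4364404  0.2382453  0.09637038] [ 0.00186767  0.99998216 -0.00177774 -0.00538829] 0.08533391017283173 [0.14693673 0.03162551 0.22866089]
rim (array([0.43505344, 0.23878881, 0.0284157 ]), 117)
(array([0.438426  , 0.23836406, 0.06088705]), 120)
```

View pics/w12.png

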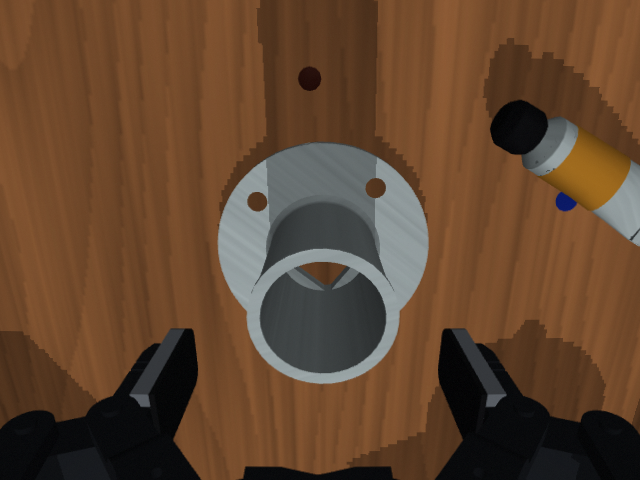

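{"op": "drive_tool", "data": {
  "steps": [
    [0.5, 0, 20, 0, 1],
    [0.5, 0, 40, 0, 1],
    [0.5, 0, 49, 0, 1],
    [0.5, 0, 49, 0, 1]
  ]
}}

```text
clock: 12.9
position: [0.4371, 0.2384, 0.0481]
ee_rot: [0.002, 1.0, -0.002, -0.005]
contact_force: [-0.0, -0.4, -0.1]
width: 0.0855
```

```bash
python3 - <<'E'
from h import *
s=manip.get_state(); print(s['position'],s['ee_rot'],s['width'],s['contact_force'])
im=snap('wrist','w13.png')
E
```

```text
[0.43712021 0.23842153 0.04814275] [ 0.0016897   0.99998484 -0.00170092 -0.00495725] 0.08548250957785275 [-0.01711442 -0.42418147 -0.12804518]
```

View pics/w13.png

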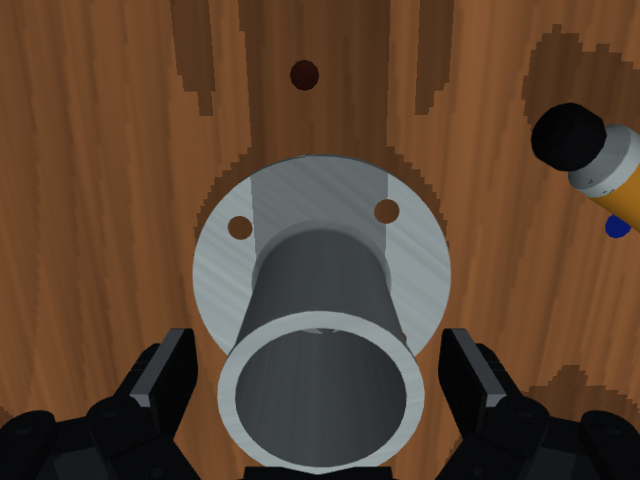

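{"op": "drive_tool", "data": {
  "steps": [
    [0, 0, 0, 0, 0.4],
    [0, 0, 0, 0, -0.2],
    [0, 0, 0, 0, -1],
    [0, 0, 0, 0, -1],
    [0, 0, 0, 0, -1]
  ],
  "squeeze": 50
}}

```text
clock: 13.45
position: [0.4384, 0.239, 0.0502]
ee_rot: [0.001, 1.0, -0.002, -0.003]
contact_force: [-1.7, -0.7, 6.3]
width: 0.057
```

```bash
python3 - <<'E'
from h import *
s=manip.get_state(); print(s['position'],s['ee_rot'],s['width'],s['contact_force'])
im=snap('wrist','w14.png')
h=[atz('wrist',u,.008) for u in((240,228),(387,211))]
q=outline('wrist',im,(.437,.238),.06,.008,lo=.9,hi=1.1,a0=.3,a1=np.pi-.3); print(h,q)
E
```

```text
[0.43840637 0.2389745  0.05021655] [ 9.70974610e-04  9.99993153e-01 -1.69574242e-03 -3.14268768e-03] 0.0569635386837606 [-1.67906979 -0.69088264  6.28788515]
[array([0.40221978, 0.26688333, 0.008     ]), array([0.4686986, 0.2747089, 0.008    ])] (array([0.43781795, 0.23806125, 0.06085032]), 120)
```

View pics/w14.png

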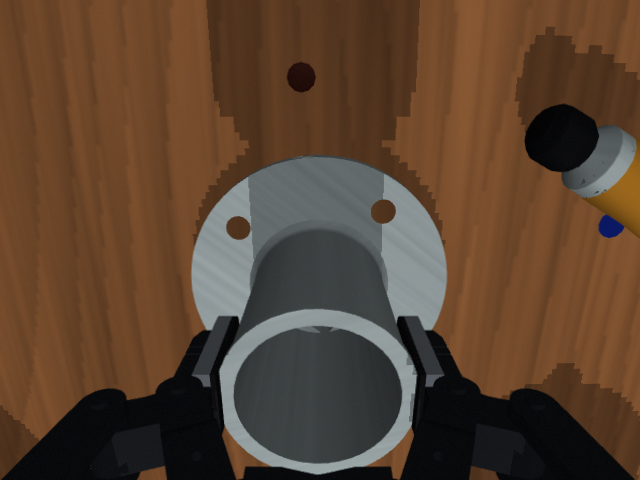

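{"op": "drive_tool", "data": {
  "steps": [
    [0, 0, -20, 0, -1],
    [0, 0, -65, 0, -1],
    [0, 0, -110, 0, -1],
    [0, 0, -155, 0, -1],
    [0, 0, -195, 0, -1]
  ]
}}

```text
clock: 14.0
position: [0.4393, 0.2393, 0.2476]
ee_rot: [0.001, 1.0, -0.002, -0.003]
contact_force: [0.6, 0.5, -3.5]
width: 0.0573
```

{"op": "drive_tool", "data": {
  "steps": [
    [0, 0, 0, -0.13, -1],
    [0, 0, 0, -0.26, -1],
    [0, 0, 0, -0.39, -1],
    [0, 0, 0, -0.52, -1],
    [0, 0, 0, -0.66, -1]
  ]
}}

```text
clock: 14.5
position: [0.4387, 0.239, 0.2475]
ee_rot: [-0.0, 0.946, 0.325, -0.003]
contact_force: [0.9, 0.4, -4.3]
width: 0.0571
```

{"op": "drive_tool", "data": {
  "steps": [
    [0, 0, 0, 0, -1],
    [0, 0, 0, 0, -1]
  ]
}}

```text
clock: 14.7
position: [0.4383, 0.2389, 0.2474]
ee_rot: [-0.0, 0.946, 0.324, -0.003]
contact_force: [0.3, -0.4, -3.2]
width: 0.057
```

```bash
cat >> h.py <<'E'
def goal(P,yaw):
    """tool-frame shift (mm) and turn to reach world P with tool-x yaw"""
    s=manip.get_state(); M=R.from_quat(np.roll(s['ee_rot'],-1)).as_matrix()
    y=np.arctan2(M[1,0],M[0,0]); 
    print('pos',s['position'].round(4),'yaw',round(y,4),'tilt',M[:2,2].round(4),'F',s['contact_force'].round(1),'w',round(s['width'],4),'q',s['qpos'].round(2))
    print('shift mm',(M.T@(np.array(P)-s['position'])*1000).round(1),'turn',round(-(yaw-y),4))
E
python3 - <<'E'
from h import *
goal([.5752,-.048,.245],.665)
E
```

```text
pos [0.4383 0.2389 0.2474] yaw 0.6594 tilt [-0.0065 -0.0019] F [ 0.3 -0.4 -3.2] w 0.057 q [ 0.36  0.16  1.63  0.    1.37 -0.3 ]
shift mm [-67.5 310.6   2. ] turn -0.0056
```

{"op": "drive_tool", "data": {
  "steps": [
    [-9, 42, 0, 0, -1],
    [-18, 84, 0, 0, -1],
    [-27, 126, 0, 0, -1],
    [-36, 168, 0, 0, -1],
    [-46, 212, 0, 0, -1]
  ]
}}

```text
clock: 15.2
position: [0.5321, 0.0418, 0.2472]
ee_rot: [-0.0, 0.946, 0.323, -0.003]
contact_force: [1.7, 1.3, -3.2]
width: 0.0571
```

{"op": "drive_tool", "data": {
  "steps": [
    [-9, 42, 0, 0, -1],
    [-18, 80, 0, 0, -1],
    [-20, 96, 0, 0, -1],
    [-20, 96, 0, 0, -1],
    [-20, 96, 0, 0, -1]
  ]
}}

```text
clock: 15.7
position: [0.5743, -0.0456, 0.2466]
ee_rot: [-0.001, 0.947, 0.322, -0.004]
contact_force: [-0.6, -0.3, -2.6]
width: 0.057
```

```bash
python3 - <<'E'
from h import *
goal([.5752,-.048,.215],.665)
im=snap('wrist','w15.png');snap('scene','s15.png');snap('side','d15.png')
cv2.imwrite('pics/s15c.png',cv2.resize(cv2.imread('pics/s15.png')[160:320,240:420],None,fx=4,fy=4))
E
```

```text
pos [ 0.5743 -0.0456  0.2466] yaw 0.656 tilt [-0.0081  0.0002] F [-0.6 -0.3 -2.6] w 0.057 q [-0.2   0.27  1.47 -0.    1.41 -0.85]
shift mm [-0.6  2.6 31.6] turn -0.009
```

View pics/w15.png

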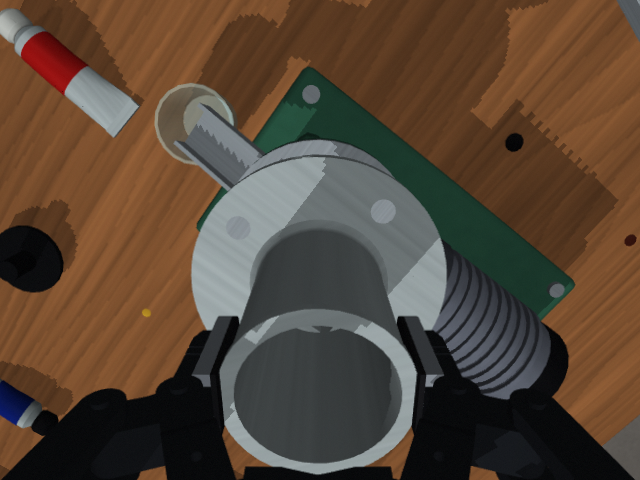

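View pics/s15c.png

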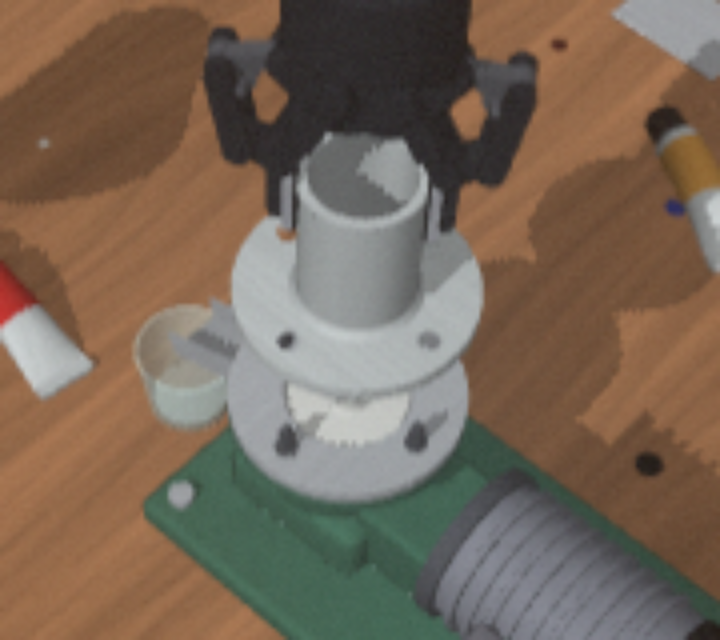

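{"op": "drive_tool", "data": {
  "steps": [
    [-0.6, 2.6, 20, -0.009, -1],
    [-0.6, 2.6, 40, -0.009, -1],
    [-0.6, 2.6, 51, -0.009, -1],
    [-0.6, 2.6, 51, -0.009, -1],
    [-0.6, 2.6, 51, -0.009, -1]
  ]
}}

```text
clock: 16.35
position: [0.5753, -0.0468, 0.1967]
ee_rot: [-0.001, 0.945, 0.328, -0.003]
contact_force: [-0.1, 0.5, -3.2]
width: 0.0576
```

```bash
python3 - <<'E'
from h import *
goal([.5752,-.048,.19],.665)
im=snap('wrist','w16.png');snap('scene','s16.png');snap('side','d16.png')
cv2.imwrite('pics/s16c.png',cv2.resize(cv2.imread('pics/s16.png')[180:320,260:400],None,fx=4.2,fy=4.2))
cv2.imwrite('pics/d16c.png',cv2.resize(cv2.imread('pics/d16.png')[150:270,220:370],None,fx=4.2,fy=4.2))
E
```

```text
pos [ 0.5753 -0.0468  0.1967] yaw 0.6682 tilt [-0.0061 -0.0008] F [-0.1  0.5 -3.2] w 0.0576 q [-0.2   0.3   1.55 -0.    1.29 -0.87]
shift mm [-0.8  0.9  6.7] turn 0.0032
```

View pics/w16.png

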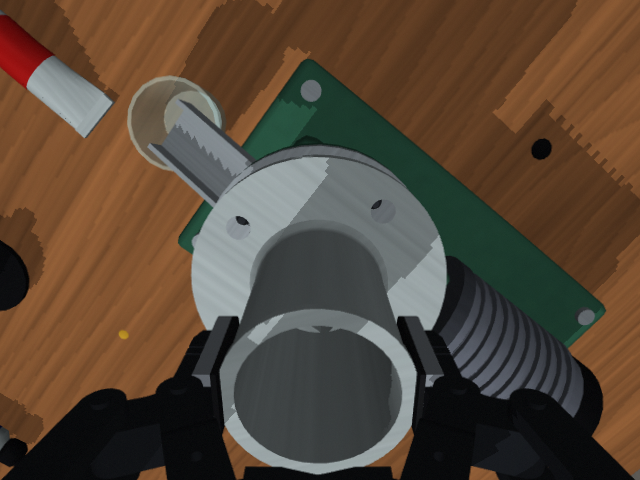

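View pics/s16c.png

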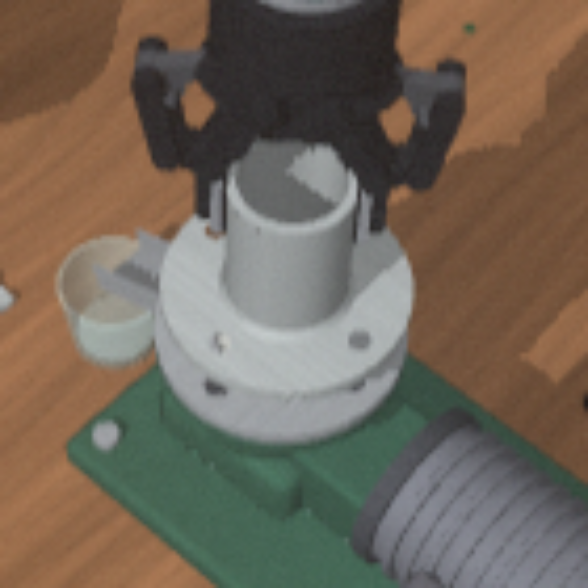

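View pics/d16c.png

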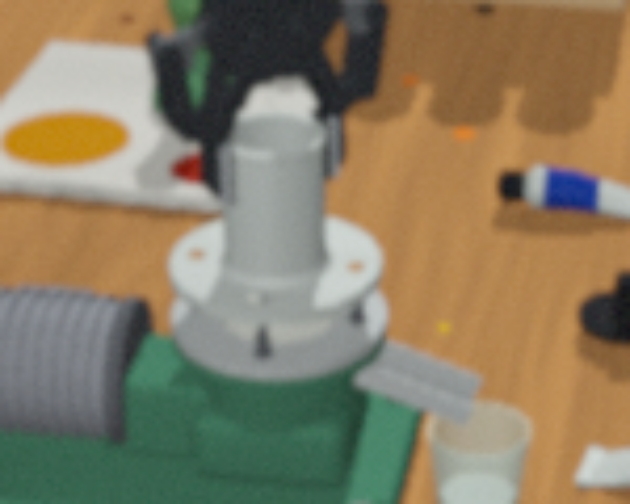

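```bash
python3 - <<'E'
from h import *
im=cv2.imread('pics/w16.png')
cv2.imwrite('pics/o3.png',cv2.resize(im[180:250,200:420],None,fx=3.6,fy=3.6,interpolation=2))
zf=.1967-.0502+.008
g=np.array([.5752,-.048])
h=[atz('wrist',u,zf)[:2] for u in((237.5,228),(383,211.5))]; print('holes',h,np.hypot(*(h[0]-h[1])))
q=outline('wrist',im,(.575,-.047),.06,zf,lo=.9,hi=1.1,a0=.66+.4,a1=.66+np.pi-.4);print('flange',q)
d=h[1]-h[0]; print('chord',np.degrees(np.arctan2(d[1],d[0])))
print('tip proj',proj('wrist',[[g[0]-.046,g[1],.138],[g[0],g[1]+.046,.138]]))
E
```

```text
holes [array([ 0.52958978, -0.04807897]), array([ 0.57663219, -0.00104391])] 0.06652282171219304
flange (array([ 0.57589453, -0.04675619,  0.06055445]), 120)
chord 44.99552646888871
tip proj [[242.94255757 217.64433477]
 [374.74806742 202.55615879]]
```

View pics/o3.png

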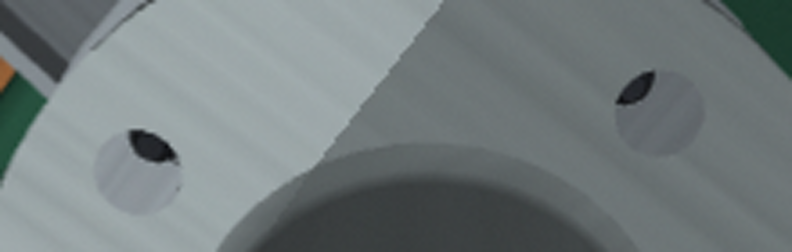

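{"op": "drive_tool", "data": {
  "steps": [
    [-0.9, 0.3, 0, 0.003, -1],
    [-0.9, 0.3, 4, 0.003, -1],
    [-0.9, 0.3, 7, 0.003, -1],
    [-0.9, 0.3, 7, 0.003, -1]
  ]
}}

```text
clock: 16.9
position: [0.5747, -0.048, 0.1896]
ee_rot: [-0.001, 0.945, 0.326, -0.003]
contact_force: [-0.8, -0.1, -3.1]
width: 0.0568
```

```bash
python3 - <<'E'
from h import *
goal([.5749,-.0475,.17],.665)
im=snap('wrist','w17.png')
cv2.imwrite('pics/o4.png',cv2.resize(im[180:250,200:420],None,fx=3.6,fy=3.6,interpolation=2))
snap('side','d17.png');snap('scene','s17.png')
cv2.imwrite('pics/s17c.png',cv2.resize(cv2.imread('pics/s17.png')[200:300,280:380],None,fx=5,fy=5,interpolation=2))
E
```

```text
pos [ 0.5747 -0.048   0.1896] yaw 0.6646 tilt [-0.0061 -0.0009] F [-0.8 -0.1 -3.1] w 0.0568 q [-0.2   0.31  1.57 -0.    1.27 -0.87]
shift mm [ 0.6 -0.2 19.6] turn -0.0004
```

View pics/o4.png

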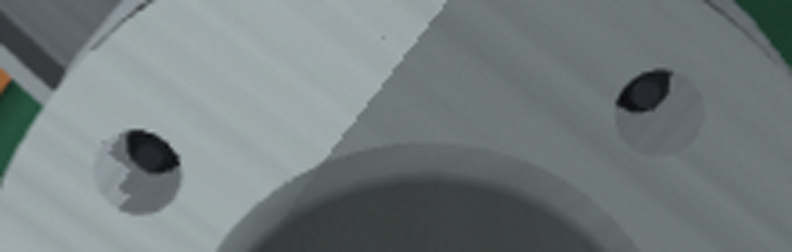

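View pics/s17c.png

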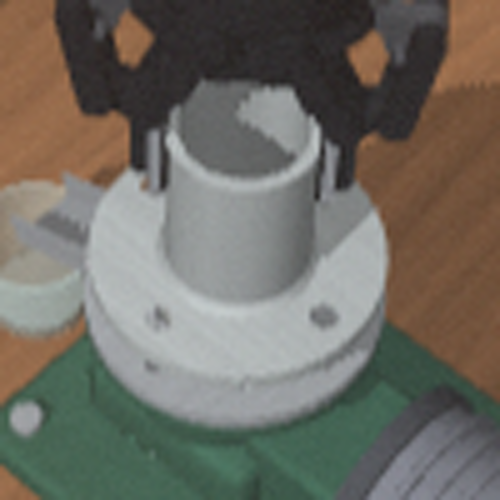

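```bash
python3 - <<'E'
from h import *
z=.1896-.0502+.008
t=[atz('wrist',u,.138)[:2] for u in((242.2,221.9),(380,205.6))]
h=[atz('wrist',u,z)[:2] for u in((238.5,228),(383.2,211.5))]
for a,b,n in((*t,'tips'),(*h,'holes')):
    d=b-a; m=(a+b)/2; u=d/np.hypot(*d); print(n,a,b,np.hypot(*d),np.degrees(np.arctan2(d[1],d[0])),'centre',m+.0325*np.array([u[1],-u[0]]))
E
```

```text
tips [ 0.52933709 -0.0482652 ] [ 0.57584573 -0.00163744] 0.06585743534243804 45.073278272409574 centre [ 0.57560175 -0.04790288]
holes [ 0.52935891 -0.04847491] [ 0.57624899 -0.00181451] 0.06615037235979511 44.85932630409622 centre [ 0.57572843 -0.04818203]
```

Aligned within 0.3 mm and 0.2°. Lower over the studs.

{"op": "drive_tool", "data": {
  "steps": [
    [-0.1, -0.2, 3, -0.003, -1],
    [-0.1, -0.2, 6, -0.003, -1],
    [-0.1, -0.2, 8, -0.003, -1],
    [-0.1, -0.2, 8, -0.003, -1]
  ]
}}

```text
clock: 17.45
position: [0.5746, -0.0479, 0.1817]
ee_rot: [-0.001, 0.945, 0.328, -0.003]
contact_force: [0.1, -0.7, -3.7]
width: 0.0568
```

```bash
python3 - <<'E'
from h import *
goal([.5749,-.0475,.17],.665)
im=snap('wrist','w18.png')
cv2.imwrite('pics/o5.png',cv2.resize(im[180:250,200:420],None,fx=3.6,fy=3.6,interpolation=2))
E
```

```text
pos [ 0.5746 -0.0479  0.1817] yaw 0.6677 tilt [-0.0058 -0.0009] F [ 0.1 -0.7 -3.7] w 0.0568 q [-0.2   0.31  1.58 -0.    1.26 -0.87]
shift mm [ 0.6 -0.1 11.7] turn 0.0027
```

View pics/o5.png

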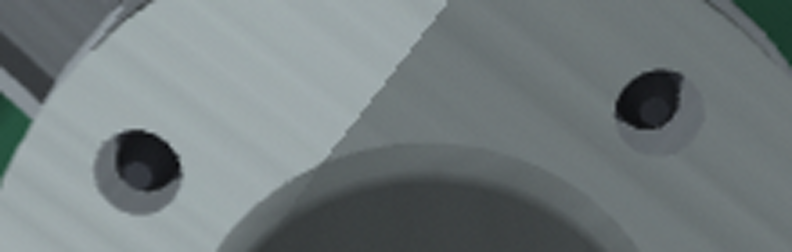

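{"op": "drive_tool", "data": {
  "steps": [
    [0, 0, 3, 0, -1],
    [0, 0, 6, 0, -1],
    [0, 0, 8, 0, -1],
    [0, 0, 8, 0, -1]
  ]
}}

```text
clock: 17.9
position: [0.5744, -0.0479, 0.1735]
ee_rot: [-0.001, 0.945, 0.328, -0.003]
contact_force: [-0.0, 0.5, -3.8]
width: 0.0575
```

```bash
python3 - <<'E'
from h import *
goal([.5749,-.0475,.17],.665)
im=snap('wrist','w19.png')
cv2.imwrite('pics/o6.png',cv2.resize(im[180:250,200:420],None,fx=3.6,fy=3.6,interpolation=2))
E
```

```text
pos [ 0.5744 -0.0479  0.1735] yaw 0.6676 tilt [-0.0062 -0.0008] F [-0.   0.5 -3.8] w 0.0575 q [-0.2   0.32  1.59 -0.    1.24 -0.87]
shift mm [ 0.6 -0.1  3.5] turn 0.0026
```

View pics/o6.png

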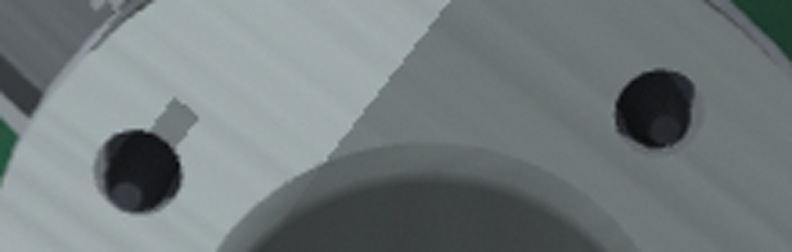

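{"op": "drive_tool", "data": {
  "steps": [
    [0.3, 0.1, 2, 0, -1],
    [0.3, 0.1, 3.5, 0, -1],
    [0.3, 0.1, 4, 0, -1],
    [0.3, 0.1, 4, 0, -1]
  ]
}}

```text
clock: 18.35
position: [0.5749, -0.0477, 0.1703]
ee_rot: [-0.0, 0.945, 0.328, -0.003]
contact_force: [-1.8, 0.7, 2.2]
width: 0.0571
```

{"op": "drive_tool", "data": {
  "steps": [
    [0, 0, 0, 0, 0.5],
    [0, 0, 0, 0, 0.8],
    [0, 0, 0, 0, 1],
    [0, 0, 0, 0, 1],
    [0, 0, 0, 0, 1]
  ]
}}

```text
clock: 18.85
position: [0.575, -0.0477, 0.1703]
ee_rot: [-0.0, 0.945, 0.328, -0.003]
contact_force: [-0.4, 0.1, 0.0]
width: 0.0855
```

```bash
python3 - <<'E'
from h import *
goal([.5749,-.0475,.17],.665)
im=snap('wrist','w20.png')
snap('side','d20.png');cv2.imwrite('pics/d20c.png',cv2.resize(cv2.imread('pics/d20.png')[150:270,220:370],None,fx=4.2,fy=4.2))
E
```

```text
pos [ 0.575  -0.0477  0.1703] yaw 0.6676 tilt [-0.0053 -0.0008] F [-0.4  0.1  0. ] w 0.0855 q [-0.2   0.32  1.59 -0.    1.23 -0.87]
shift mm [ 0.1 -0.2  0.3] turn 0.0026
```

View pics/w20.png

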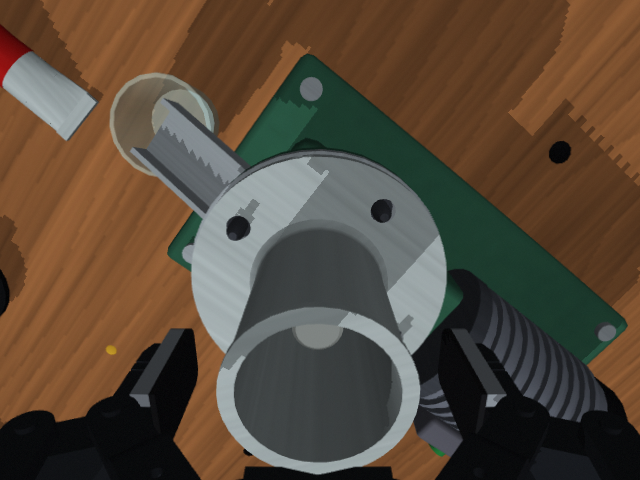

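View pics/d20c.png

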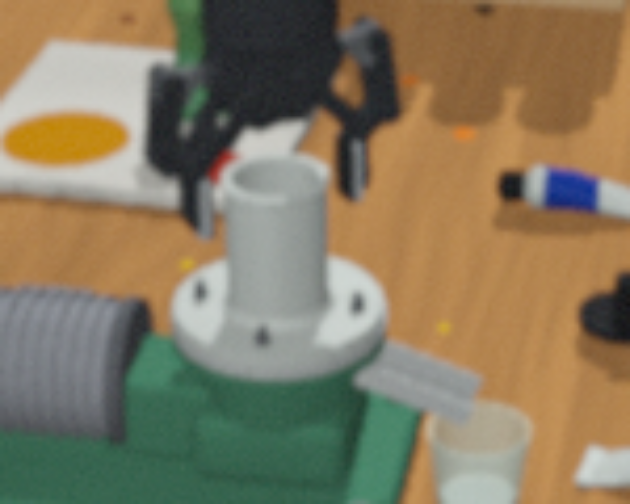

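{"op": "drive_tool", "data": {
  "steps": [
    [0, 0, -20, 0, 1],
    [0, 0, -55, 0, 1],
    [0, 0, -85, 0, 1],
    [0, 0, -85, 0, 1]
  ]
}}

```text
clock: 19.35
position: [0.578, -0.0481, 0.2601]
ee_rot: [0.002, 0.945, 0.328, 0.001]
contact_force: [-0.7, 0.3, 0.1]
width: 0.0856
```

```bash
python3 - <<'E'
from h import *
goal([.351,-.217,.25],.665)
E
```

```text
pos [ 0.578  -0.0481  0.2601] yaw 0.6677 tilt [ 0.0041 -0.0027] F [-0.7  0.3  0.1] w 0.0856 q [-0.2   0.27  1.45 -0.    1.42 -0.87]
shift mm [-282.8   -8.     9.6] turn 0.0027
```

{"op": "drive_tool", "data": {
  "steps": [
    [-45, -1, 0, 0, 1],
    [-90, -3, 0, 0, 1],
    [-135, -4, 0, 0, 0.6],
    [-180, -6, 0, 0, 0.3],
    [-225, -7, 0, 0, 0.3]
  ]
}}

```text
clock: 19.85
position: [0.3951, -0.1823, 0.259]
ee_rot: [0.002, 0.945, 0.328, 0.001]
contact_force: [0.1, -0.3, 0.1]
width: 0.0555
```

{"op": "drive_tool", "data": {
  "steps": [
    [-40, 0, 0, 0, 0.3],
    [-56, -1, 0, 0, 0.3],
    [-56, -1, 0, 0, 0.3]
  ]
}}

```text
clock: 20.15
position: [0.3486, -0.217, 0.2584]
ee_rot: [0.001, 0.945, 0.326, 0.001]
contact_force: [-0.3, 0.6, 0.6]
width: 0.0553
```

```bash
python3 - <<'E'
from h import *
goal([.388,-.264,.06],.665)
im=snap('wrist','w21.png')
print([(m['conf'],m['location'],m['pixels'].sum()) for m in manip.masks_of('wrist','lid_mid')])
E
```

```text
pos [ 0.3486 -0.217   0.2584] yaw 0.6648 tilt [ 0.002  -0.0023] F [-0.3  0.6  0.6] w 0.0553 q [-0.73  0.    1.77 -0.    1.37 -1.39]
shift mm [  2.   60.7 198.6] turn -0.0002
[(0.79, [186.8, 252.6], np.int64(2175)), (0.78, [319.3, 256.4], np.int64(3721)), (0.63, [216.3, 161.6], np.int64(4528)), (0.29, [637.4, 252.4], np.int64(432))]
```

View pics/w21.png

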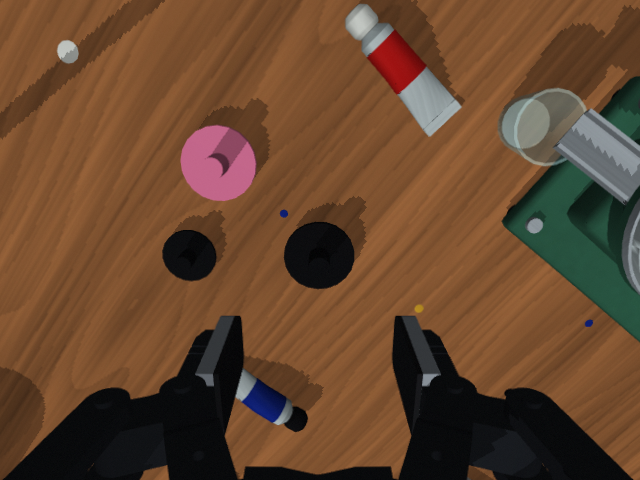

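```bash
python3 - <<'E'
from h import *
im=cv2.imread('pics/w21.png')
q=outline('wrist',im,(.388,-.264),.034,.012,lo=.8,hi=1.2);print(q)
g=im.astype(float); cv2.imwrite('pics/o7.png',np.clip(cv2.resize(im[210:300,275:365],None,fx=6,fy=6)*4.,0,255))
goal([q[0][0],q[0][1],.1],.665)
E
```

```text
(array([ 0.39141935, -0.265277  ,  0.0346108 ]), 120)
pos [ 0.3506 -0.2161  0.2586] yaw 0.6675 tilt [ 0.0036 -0.0018] F [ 0.1  0.1 -0.6] w 0.0557 q [-0.72  0.01  1.77  0.    1.37 -1.39]
shift mm [  1.3  63.3 158.9] turn 0.0025[ WARN:0@2.785] global loadsave.cpp:1063 imwrite_ Unsupported depth image for selected encoder is fallbacked to CV_8U.
```

View pics/o7.png

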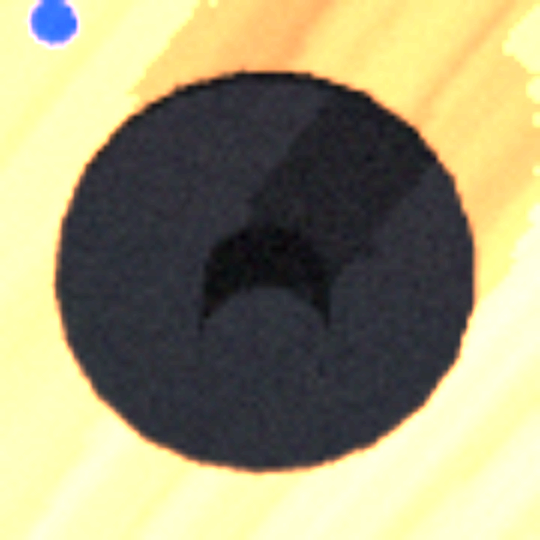

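{"op": "drive_tool", "data": {
  "steps": [
    [1, 40, 40, 0, 0.3],
    [1, 62, 85, 0, 0.3],
    [1, 62, 130, 0, 0.3],
    [1, 62, 165, 0, 0.3],
    [1, 62, 165, 0, 0.3]
  ]
}}

```text
clock: 20.75
position: [0.3883, -0.2608, 0.0891]
ee_rot: [-0.004, 0.945, 0.328, -0.001]
contact_force: [-0.1, -0.3, 0.7]
width: 0.0558
```

{"op": "drive_tool", "data": {
  "steps": [
    [0, 0, 0, 0, 0.3],
    [0, 0, 0, 0, 0.3]
  ]
}}

```text
clock: 20.95
position: [0.3896, -0.2609, 0.0903]
ee_rot: [-0.003, 0.944, 0.329, -0.001]
contact_force: [-0.4, -0.4, 0.3]
width: 0.0558
```

```bash
python3 - <<'E'
from h import *
im=snap('wrist','w22.png')
q=outline('wrist',im,(.389,-.264),.034,.014,lo=.8,hi=1.2);print(q)
goal([q[0][0],q[0][1],.02],.665)
cv2.imwrite('pics/o8.png',np.clip(im*3.,0,255).astype(np.uint8))
E
```

```text
(array([ 0.38875207, -0.2665029 ,  0.03450939]), 120)
pos [ 0.3898 -0.2613  0.0908] yaw 0.6699 tilt [-0.0023  0.0045] F [ 0.2 -0.4 -0.1] w 0.0554 q [-0.74  0.25  1.93  0.    0.96 -1.41]
shift mm [-4.1  3.8 70.8] turn 0.0049
```

View pics/o8.png

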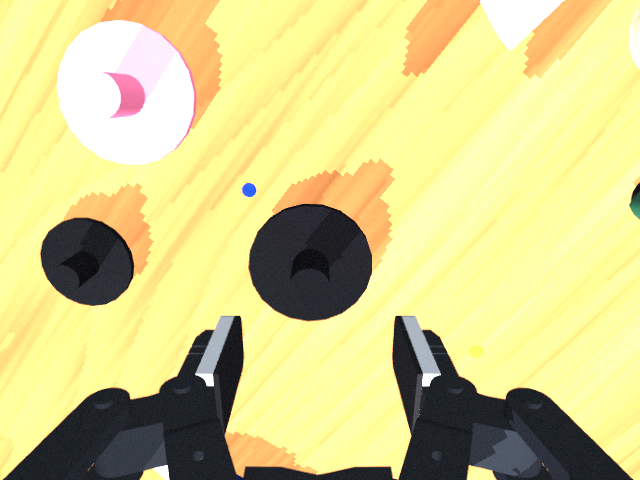

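{"op": "drive_tool", "data": {
  "steps": [
    [-4, 4, 20, 0, 0.3],
    [-4, 4, 45, 0, 0.3],
    [-4, 4, 53, 0, 0.3],
    [-4, 4, 53, 0, 0.3]
  ]
}}

```text
clock: 21.4
position: [0.389, -0.2666, 0.0381]
ee_rot: [-0.003, 0.944, 0.329, -0.0]
contact_force: [-0.1, 0.1, 0.3]
width: 0.0555
```

```bash
python3 - <<'E'
from h import *
im=snap('wrist','w23.png')
q=outline('wrist',im,(.389,-.264),.034,.014,lo=.8,hi=1.2);print(q)
goal([q[0][0],q[0][1],.02],.665)
cv2.imwrite('pics/o9.png',np.clip(im*3.,0,255).astype(np.uint8))
E
```

```text
(array([ 0.38917408, -0.26670829,  0.03480825]), 120)
pos [ 0.3895 -0.2671  0.0387] yaw 0.67 tilt [-0.0013  0.0036] F [ 1.  -0.5  1.1] w 0.0557 q [-0.75  0.32  1.99  0.    0.83 -1.42]
shift mm [-0.  -0.4 18.7] turn 0.005
```

View pics/o9.png

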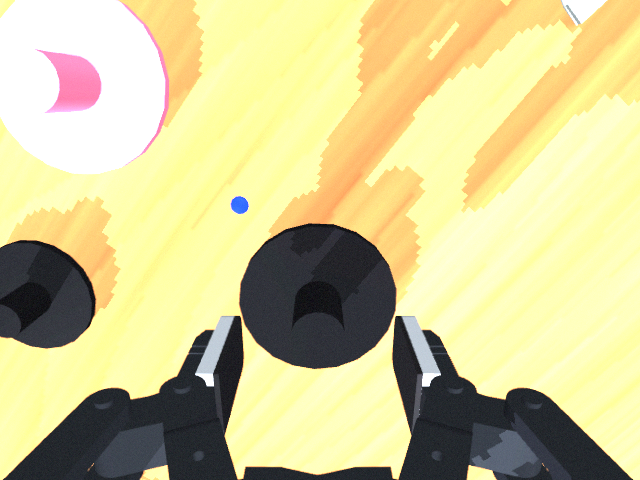

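{"op": "drive_tool", "data": {
  "steps": [
    [0, 0, 12, 0, 0],
    [0, 0, 19, 0, 0],
    [0, 0, 19, 0, 0],
    [0, 0, 19, 0, -0.4],
    [0, 0, 19, 0, -1]
  ],
  "squeeze": 35
}}

```text
clock: 21.95
position: [0.3898, -0.2673, 0.0203]
ee_rot: [-0.001, 0.944, 0.329, 0.0]
contact_force: [-1.6, -0.4, 1.2]
width: 0.0191
```

{"op": "drive_tool", "data": {
  "steps": [
    [0, 0, 0, 0, -1],
    [0, 0, 0, 0, -1],
    [0, 0, 0, 0, -1]
  ]
}}

```text
clock: 22.25
position: [0.3897, -0.2673, 0.0203]
ee_rot: [-0.001, 0.944, 0.329, 0.0]
contact_force: [-0.9, -0.3, -1.4]
width: 0.0186
```

```bash
python3 - <<'E'
from h import *
goal([.575,-.048,.26],.665)
im=snap('wrist','w24.png')
cv2.imwrite('pics/o10.png',np.clip(im*3.,0,255).astype(np.uint8))
E
```

```text
pos [ 0.3897 -0.2673  0.0203] yaw 0.6701 tilt [-0.0007  0.0028] F [-0.9 -0.3 -1.4] w 0.0186 q [-0.75  0.35  2.02  0.    0.78 -1.42]
shift mm [ 281.7  -57.4 -239.2] turn 0.0051
```

View pics/o10.png

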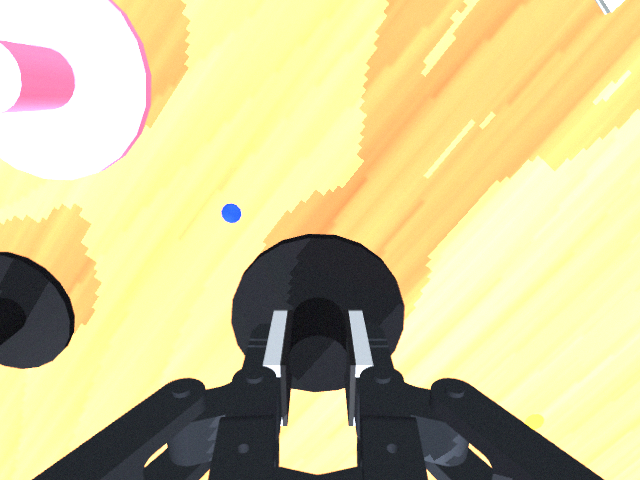

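{"op": "drive_tool", "data": {
  "steps": [
    [0, 0, -15, 0, -1],
    [0, 0, -60, 0, -1],
    [0, 0, -108, 0, -1],
    [0, 0, -155, 0, -1],
    [0, 0, -203, 0, -1]
  ]
}}

```text
clock: 22.8
position: [0.3894, -0.2674, 0.2251]
ee_rot: [-0.002, 0.944, 0.329, 0.0]
contact_force: [0.7, -1.1, -0.9]
width: 0.019
```

{"op": "drive_tool", "data": {
  "steps": [
    [0, 0, -35, 0, -1],
    [0, 0, -42, 0, -1],
    [0, 0, -42, 0, -1]
  ]
}}

```text
clock: 23.1
position: [0.3898, -0.2679, 0.2681]
ee_rot: [-0.0, 0.944, 0.329, 0.001]
contact_force: [0.5, 0.5, -0.9]
width: 0.0186
```

```bash
python3 - <<'E'
from h import *
im=snap('wrist','w25.png')
goal([.575,-.048,.26],.665)
cv2.imwrite('pics/o11.png',np.clip(im*3.,0,255).astype(np.uint8))
E
```

```text
pos [ 0.3891 -0.2671  0.2664] yaw 0.6702 tilt [-0.0016  0.0038] F [-0.7  0.3 -1.4] w 0.0186 q [-0.75  0.1   1.64  0.    1.4  -1.42]
shift mm [281.8 -56.2   6.9] turn 0.0052
```

View pics/o11.png

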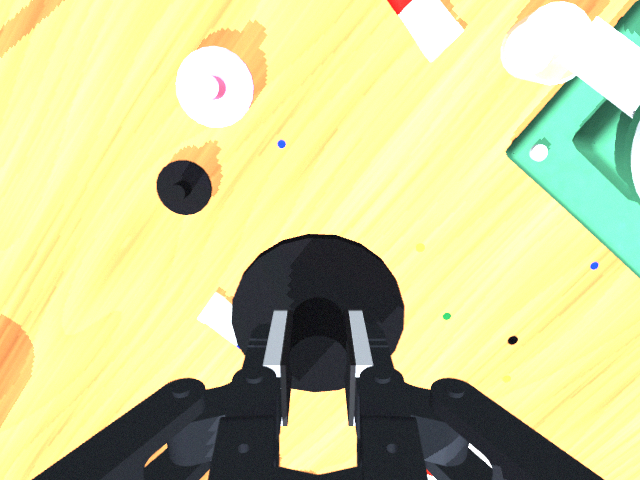

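Lid held, level. Traverse to the cup.

{"op": "drive_tool", "data": {
  "steps": [
    [45, -9, 0, 0, -1],
    [90, -18, 0, 0, -1],
    [135, -27, 0, 0, -1],
    [180, -36, 0, 0, -1],
    [225, -45, 0, 0, -1]
  ]
}}

```text
clock: 23.65
position: [0.537, -0.0902, 0.2638]
ee_rot: [-0.004, 0.944, 0.329, -0.002]
contact_force: [-0.0, -1.3, -1.2]
width: 0.0185
```

{"op": "drive_tool", "data": {
  "steps": [
    [38, -7, 0, 0, -1],
    [53, -11, 0, 0, -1],
    [53, -11, 0, 0, -1],
    [53, -11, 0, 0, -1]
  ]
}}

```text
clock: 24.05
position: [0.5705, -0.0491, 0.2619]
ee_rot: [-0.004, 0.944, 0.329, -0.005]
contact_force: [-0.7, 0.1, -1.0]
width: 0.019
```

```bash
python3 - <<'E'
from h import *
im=snap('wrist','w26.png');snap('scene','s26.png');snap('side','d26.png')
goal([.575,-.048,.235],.665)
for n in 'sd':
  i=cv2.imread(f'pics/{n}26.png'); i=i[140:300,250:410] if n=='s' else i[110:270,210:370]
  cv2.imwrite(f'pics/{n}26c.png',cv2.resize(np.clip(i*1.3,0,255).astype(np.uint8),None,fx=3.7,fy=3.7))
E
```

```text
pos [ 0.5708 -0.0499  0.2634] yaw 0.6684 tilt [-0.0082  0.0048] F [ 0.3  0.3 -0.9] w 0.0186 q [-0.21  0.26  1.45  0.    1.44 -0.88]
shift mm [ 4.6  1.4 28.4] turn 0.0034
```

View pics/s26c.png

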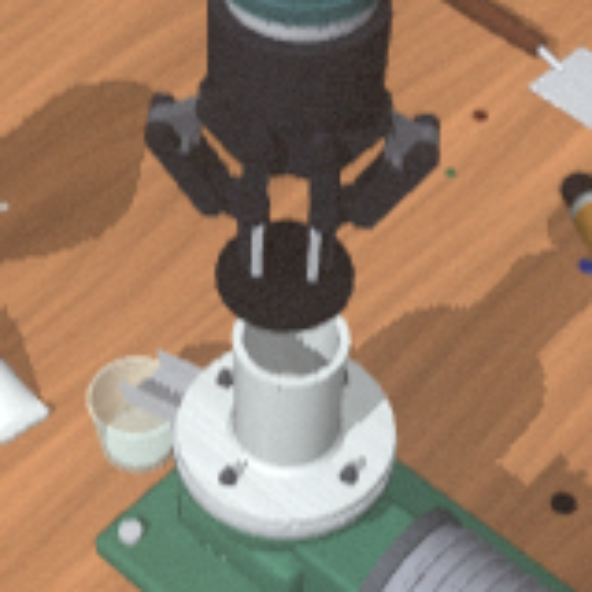

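View pics/d26c.png

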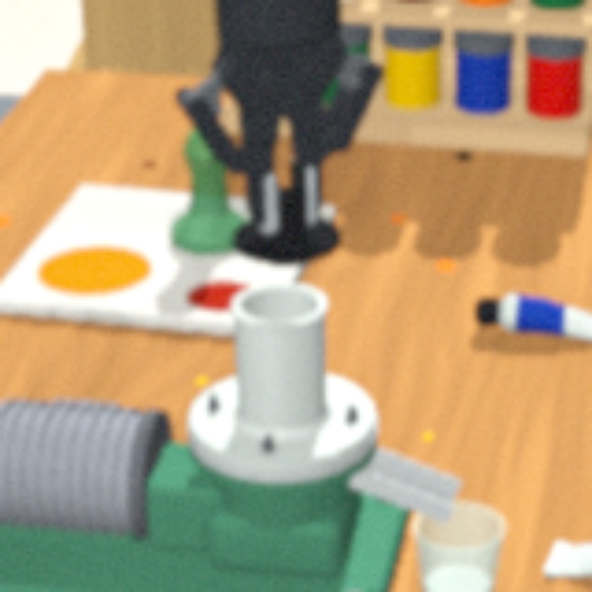

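View pics/w26.png

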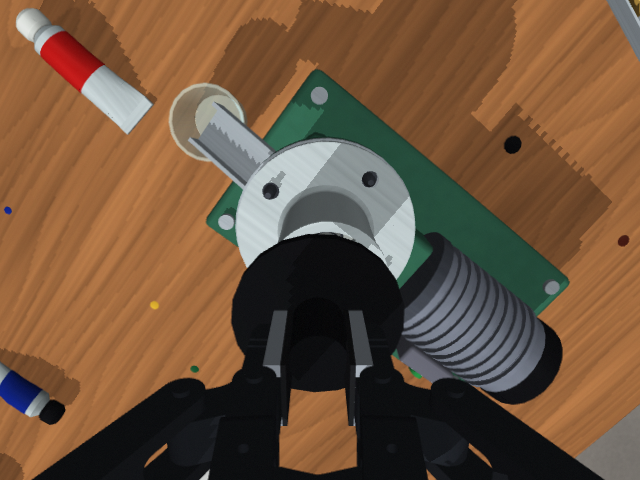

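{"op": "drive_tool", "data": {
  "steps": [
    [4.5, 1.4, 0, 0.003, -1],
    [4.5, 1.4, 15, 0.003, -1],
    [4.5, 1.4, 28, 0.003, -1],
    [4.5, 1.4, 28, 0.003, -1],
    [4.5, 1.4, 28, 0.003, -1]
  ]
}}

```text
clock: 24.7
position: [0.5747, -0.0483, 0.2352]
ee_rot: [-0.004, 0.945, 0.326, -0.003]
contact_force: [0.3, -0.3, -0.1]
width: 0.0187
```

```bash
python3 - <<'E'
from h import *
im=snap('wrist','w27.png');c=cal('wrist');snap('scene','s27.png');snap('side','d27.png')
goal([.575,-.048,.2195],.665)
p=manip.get_state()['position']
print('flange',outline('wrist',im,(.575,-.048),.06,.128,lo=.9,hi=1.1,a0=.67+.3,a1=.67+np.pi-.3,c=c))
print('lid',outline('wrist',im,p[:2],.034,p[2]-.0203+.012,lo=.8,hi=1.2,a0=.67,a1=.67+np.pi,c=c))
for n in 'sd':
  i=cv2.imread(f'pics/{n}27.png'); i=i[160:280,270:390] if n=='s' else i[130:250,220:340]
  cv2.imwrite(f'pics/{n}27c.png',cv2.resize(np.clip(i*1.3,0,255).astype(np.uint8),None,fx=4.5,fy=4.5))
E
```

```text
pos [ 0.5753 -0.0482  0.2361] yaw 0.6652 tilt [-0.0068  0.0045] F [ 0.4  1.  -1.3] w 0.0182 q [-0.21  0.28  1.49  0.    1.38 -0.87]
shift mm [-0.1 -0.3 16.6] turn 0.0002
flange (array([ 0.57539442, -0.04744974,  0.06144416]), 120)
lid (array([ 0.57363262, -0.04658013,  0.03413283]), 115)
```

View pics/s27c.png

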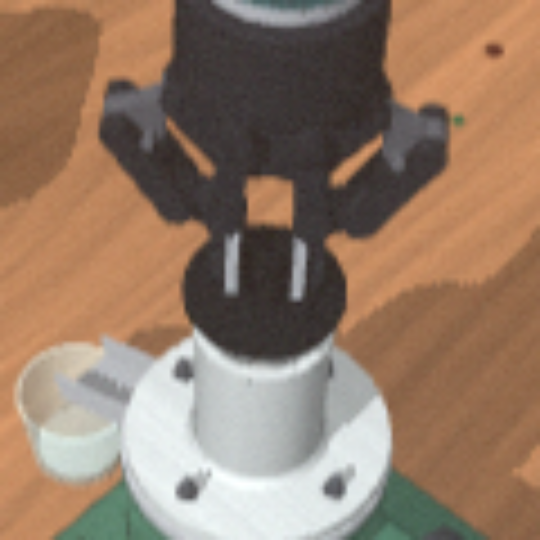

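View pics/d27c.png

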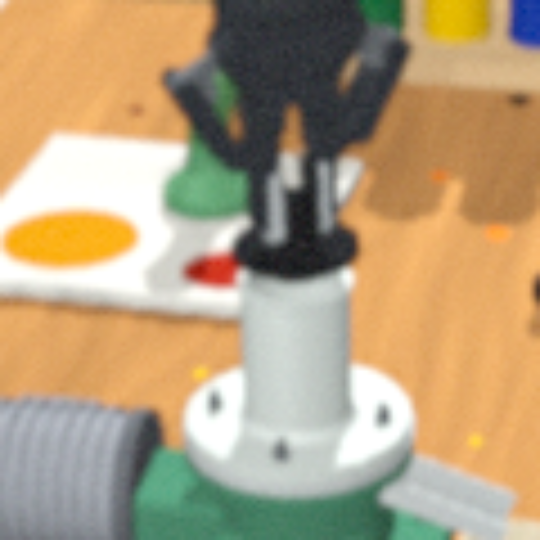

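View pics/w27.png

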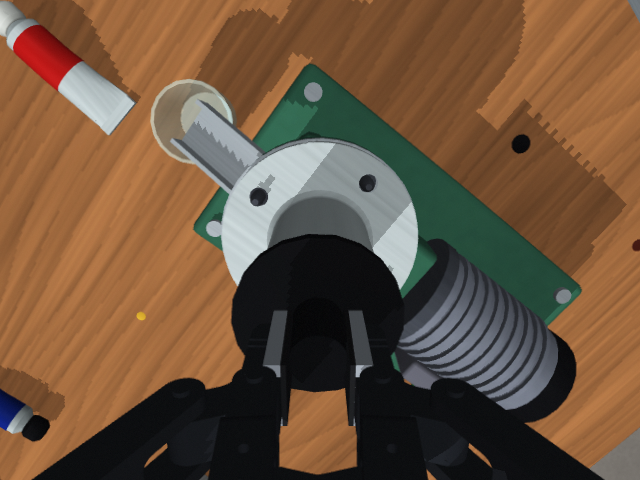

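{"op": "drive_tool", "data": {
  "steps": [
    [0.4, 0.7, 4, 0, -1],
    [0.4, 0.7, 8, 0, -1],
    [0.4, 0.7, 12, 0, -1],
    [0.4, 0.7, 12, 0, -1]
  ]
}}

```text
clock: 25.25
position: [0.5754, -0.0483, 0.2232]
ee_rot: [-0.004, 0.945, 0.327, -0.003]
contact_force: [-0.2, 0.5, -0.6]
width: 0.0185
```

{"op": "drive_tool", "data": {
  "steps": [
    [0, 0, 2, 0, -1],
    [0, 0, 4, 0, -1],
    [0, 0, 4.5, 0, -1],
    [0, 0, 4.5, 0, -1]
  ]
}}

```text
clock: 25.65
position: [0.5753, -0.0483, 0.2194]
ee_rot: [-0.004, 0.945, 0.327, -0.003]
contact_force: [-2.4, -0.3, 3.6]
width: 0.0185
```

```bash
python3 - <<'E'
from h import *
snap('scene','s28.png');snap('side','d28.png')
goal([.575,-.048,.2195],.665)
a=[]
for n in 'sd':
  i=cv2.imread(f'pics/{n}28.png'); i=i[180:260,290:370] if n=='s' else i[150:230,240:320]
  a.append(cv2.resize(np.clip(i*1.6,0,255).astype(np.uint8),None,fx=5,fy=5,interpolation=2))
cv2.imwrite('pics/c28.png',np.hstack(a))
E
```

```text
pos [ 0.5753 -0.0482  0.2194] yaw 0.6653 tilt [-0.0081  0.0048] F [-2.4  0.3  5.4] w 0.0187 q [-0.21  0.29  1.51  0.    1.35 -0.87]
shift mm [-0.1 -0.4 -0.1] turn 0.0003
```

View pics/c28.png

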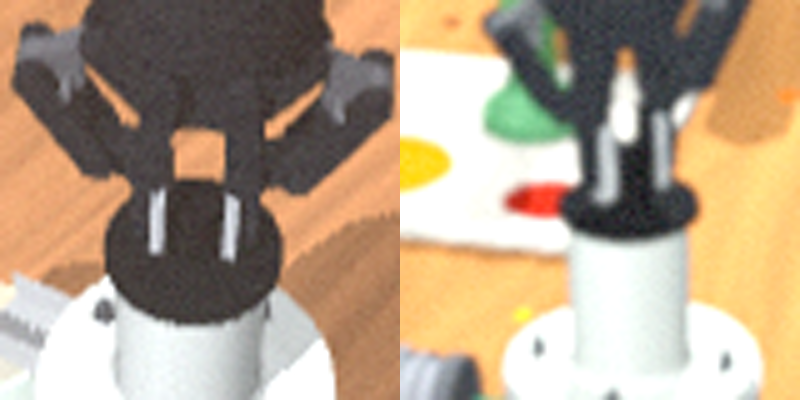

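Contact exactly at the expected height (TCP 0.2194), lid sits on the rim. Release and retreat.

{"op": "drive_tool", "data": {
  "steps": [
    [0, 0, 0, 0, -0.6],
    [0, 0, 0, 0, -0.2],
    [0, 0, 0, 0, 0],
    [0, 0, 0, 0, 0.2],
    [0, 0, 0, 0, 0.3]
  ]
}}

```text
clock: 26.25
position: [0.5754, -0.0483, 0.2191]
ee_rot: [-0.004, 0.945, 0.327, -0.003]
contact_force: [0.2, -1.0, -0.4]
width: 0.0556
```

{"op": "drive_tool", "data": {
  "steps": [
    [0, 0, -10, 0, 0.3],
    [0, 0, -35, 0, 0.3],
    [0, -20, -70, 0, 0.3],
    [0, -60, -80, 0, 0.3],
    [0, -80, -80, 0, 0.3]
  ]
}}

```text
clock: 26.75
position: [0.5264, 0.0158, 0.3028]
ee_rot: [-0.003, 0.945, 0.327, -0.001]
contact_force: [0.2, -0.4, -0.8]
width: 0.0555
```

{"op": "drive_tool", "data": {
  "steps": [
    [0, 0, 0, 0, 0.3],
    [0, 0, 0, 0, 0.3],
    [0, 0, 0, 0, 0.3]
  ]
}}

```text
clock: 27.05
position: [0.5268, 0.015, 0.3021]
ee_rot: [-0.003, 0.945, 0.327, -0.001]
contact_force: [0.3, 0.8, 0.4]
width: 0.0552
```

```bash
python3 - <<'E'
from h import *
im=snap('wrist','w29.png');c=cal('wrist');s=snap('scene','s29.png');snap('side','d29.png')
goal([.575,-.048,.2195],.665)
print('lid w z.213',outline('wrist',im,(.575,-.048),.034,.213,lo=.85,hi=1.15,c=c))
print('flange w',outline('wrist',im,(.575,-.048),.06,.128,lo=.9,hi=1.1,a0=.67+.3,a1=.67+np.pi-.3,c=c))
print('lid s',outline('scene',s,(.575,-.048),.034,.213,lo=.85,hi=1.15))
print('flange s',outline('scene',s,(.575,-.048),.06,.128,lo=.92,hi=1.08,a0=-2.2,a1=.4))
a=[]
for n in 'sd':
  i=cv2.imread(f'pics/{n}29.png'); i=i[170:290,270:390] if n=='s' else i[130:250,220:340]
  a.append(cv2.resize(np.clip(i*1.6,0,255).astype(np.uint8),None,fx=3.3,fy=3.3,interpolation=2))
cv2.imwrite('pics/c29.png',np.hstack(a))
E
```

```text
pos [0.5268 0.015  0.3019] yaw 0.665 tilt [-0.005   0.0051] F [ 0.3 -0.1  0.4] w 0.0554 q [-0.11  0.17  1.47  0.    1.5  -0.77]
shift mm [-0.9 79.9 81.9] turn 0.0
lid w z.213 (array([ 0.57408297, -0.04657301,  0.03493293]), 113)
flange w (array([ 0.57730711, -0.05109133,  0.06392763]), 120)
lid s (array([ 0.57536143, -0.04733977,  0.03413063]), 30)h.py:20: RuntimeWarning: Mean of empty slice.
  r=least_squares(f,[*P.mean(0),.03],loss='soft_l1',f_scale=.0005); return r.x
  ret = ret.dtype.type(ret / rcount)
Traceback (most recent call last):
  File "h.py", line 31, in outline
    q=circ(n,pts,z,c); g=q[:2]
  File "h.py", line 20, in circ
    r=least_squares(f,[*P.mean(0),.03],loss='soft_l1',f_scale=.0005); return r.x
                      ^^^^^^^^^^^^^^^^
TypeError: Value after * must be an iterable, not numpy.float64
```

View pics/w29.png

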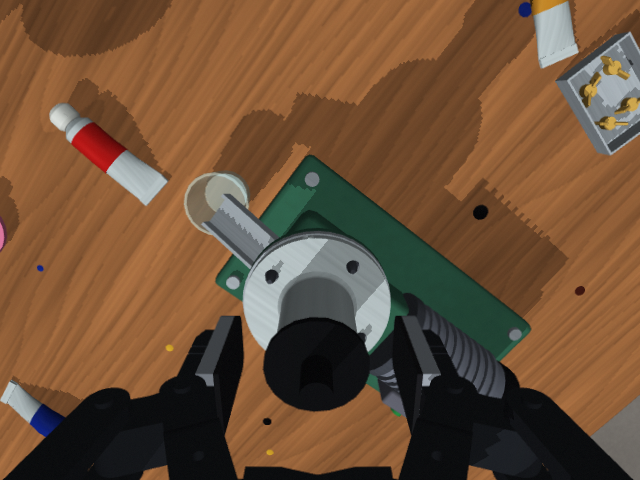

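View pics/s29.png

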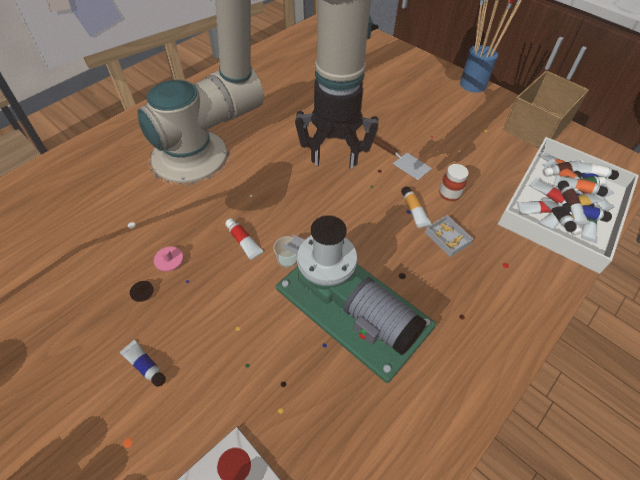

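```bash
python3 - <<'E'
from h import *
a=[]
for n in 'sd':
  i=cv2.imread(f'pics/{n}29.png'); i=i[170:290,270:390] if n=='s' else i[130:250,220:340]
  a.append(cv2.resize(np.clip(i*1.6,0,255).astype(np.uint8),None,fx=3.3,fy=3.3,interpolation=2))
cv2.imwrite('pics/c29.png',np.hstack(a))
E
```

```text
(no output)
```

View pics/c29.png

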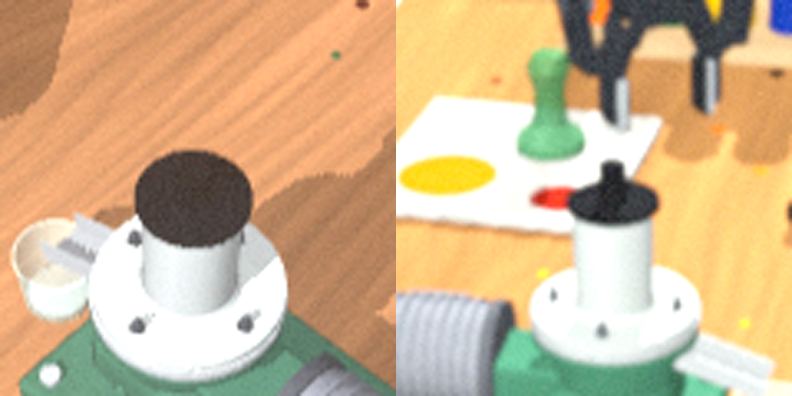

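Both views show the lid sitting level and centred on the cup, the flange flush with the studs through its holes, and the gripper clear.

```bash
python3 -c "
from rig import manip
print(manip.sign_off())"
```

```text
the job is handed in; nothing more can be done
None
```

The mill is back together and ready for your wing nuts; I handed it in at about 27 s of the 72 s allowed.

- **Cone:** I seated it and let go, then lifted it about 12 mm. It came up without wedging, and I let it back home at the same height.
- **Feed cup:** I turned it about 38° until the holes lined up with the studs (within about 0.3 mm and 0.2° in the wrist view). It went down flush at the expected height, and I let go.
- **Lid:** I used the larger black one. It touched the rim at the expected height before I let go.

**Last checks:** The scene and side views show the lid level and centred, the flange flush with the studs through its holes, and the gripper clear. The other things look to be where they were, judged by eye.

**Checks that disagreed or failed:** The last wrist-camera outline fit put the lid and the flange about 5 mm apart. I discounted it because its flange radius came out 4 mm too big. The scene camera put the lid within 1 mm of the mill's axis, though from only a quarter of the outline points. The same fit on the flange in the scene view found no edge.

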